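# Draw a rack's end panel tight with its cam lock

### The job

Finish this joint of the flat-pack kitchen rack: push the upright end panel along its dowels towards the base board until its bolt head stops inside the cam, then turn the cam clockwise with the screwdriver until it has drawn the panel tight against the board. Put the screwdriver back upright in its wooden stand, seated as it was, and leave the mug, dish, spray bottle and tissue box where they are.

Things in the scene. Friction and masses are not known exactly. Their poses are not given: they have to be found in the camera images.
- base_board: White laminated board 160 x 200 x 25 mm lying flat and fixed on the table. Origin: on the cam's axis, at the board's underside (table level); x points from the end panel across the board, z up. The board reaches from x = -27 to +133 mm and y = -100 to +100 mm of this frame; its edge at x = -27 mm is the one the end panel closes on.
- end_panel (a joint): Gap in m between end panel and board edge, 0 = tight. The panel slides on two dowels along the board's x only, up to 0.045; friction about 3 N, no spring. Starts 0.022 to 0.036. Pushed in with the cam open it stops hard at about 0.004, bolt head inside the cam; only the turning cam draws it the rest. A cam turned too early keeps the bolt out.
- panel_face (a point): Centre of the outer face (away from the board) of the end panel: white, upright, 18 mm thick, 200 mm wide, 80 mm tall, standing on the table. The point is 45 mm above the table; x points towards board and cam, z up. A steel bolt in the panel's middle, 10 mm above the table, points at the cam.
- cam (a joint): Angle in rad of the cam disc, growing clockwise seen from above. Starts open, 0 to 0.15; it catches the bolt head at about 0.5, has the panel tight from about 1.2, and stops at 1.45. Friction about 0.12 N m; it stays where it is left.
- cam_slot (a point): Centre of the top face of the cam, a steel disc 35 mm across set in the board, face 26 mm above the table. x runs along the straight slot and turns with the cam; -x points to a red mark on the rim, which faces the end panel at cam angle 0. Slot 15 mm long, 4 mm wide, 7 mm deep; its edges are bevelled, so it is 8 mm wide at the face.
- driver: Short screwdriver standing tip down in the stand, 138 mm long, about 0.13 kg. Origin: blade tip; z up the shaft, x along the blade's width. Shaft 8 mm thick; black round collar 34 mm across at 62 to 68 mm; orange flat-sided handle at 68 to 138 mm, 36 mm along x, 24 mm along y. A black line on the handle's top runs along the blade.
- driver_tip (a point): Tip of the screwdriver blade (the driver's origin, same axes). The blade is 12 mm wide (x), 1.8 mm thick at the tip, 2.6 mm thick from 3 mm up to 13 mm, and fits the cam's slot either way round.
- stand: Dark wooden block 80 x 80 x 64 mm, fixed on the table, with a vertical through hole 21 mm across in its middle. Origin: centre of its underside, z up. The screwdriver hangs in the hole with its collar resting on the block's top, its tip then 2 mm above the table.
- mug: White mug, 76 mm across, 85 mm tall, loose beside the stand. Origin: centre of its underside.
- dish: Small blue dish, 60 mm across, 26 mm tall, loose on the base board behind the cam. Origin: centre of its underside.
- tissue_box: White box 90 x 180 x 70 mm, loose at the side of the table. Origin: centre of its underside.
- spray: Spray bottle with blue head, 72 mm across, 183 mm tall, loose at the side of the table. Origin: centre of its underside.

How it is judged:
By the outcome, as a careful person would: the job done as asked, in the order asked, and still so for the second after the job is handed in, with the robot touching nothing.
It also fails if it takes over 72 s, if anything falls off the work surface, if the arm or the gripper's body presses on something with over 40 N, if the wrist force passes 120 N, or if a joint passes its speed limit or range.

### The arm

A 6-joint arm with a two-finger parallel gripper is mounted at the origin on the work surface. World frame = base frame: x ahead of the robot, y to its left, z up, the work surface at z = 0. Lengths are in mm, angles in rad, forces in N, time in s.
With the tool pointing down it reaches from about 350 to 975 mm from the base axis. Payload 7.1 kg.
Tool frame: the origin (TCP) lies midway between the tips of the shut fingers; the grasp point (between the pads) lies 19 mm behind it (ctrl.hold_point_z is the distance from the TCP to the grasp point, in mm); x points along the fingers, y is the direction in which the jaws open and shut, and the axes are right-handed (so a half turn about x gives the same grasp; the last joint's range is limited). The gripper opens to 88 mm and grips with 3 to 60 N. Pads are 20 mm wide; open, the fingers measure 115 mm over their backs; the gripper's body (75 mm by 178 mm) begins 61 mm behind the grasp point.
Start: joints at [-1.135, 0.423, 1.63, -0, 1.089, -0.019], TCP at [274.566, -561.443, 222.675] pointing down, gripper open.
Joint ranges: [-3, 3], [-0.9, 2.11], [0.09, 2.58], [-1.31, 4.45], [0.11, 2.69], [-2.54, 2.54]. Speed limits (rad/s): [2.39, 2.39, 3.01, 3.14, 3.14, 3.14].

### API

Orientations are given as a rotation vector (axis times angle).
In Python, from workcell import ctrl, get_image, calibration gives the robot as it stands.
- The arm moves only by the tool move_arm, never from a script. Its argument "rows" is a list of rows, each a list of 5 numbers: the shift along the world's x, y, z in mm, then the turn about the world's z in rad, then the closure, from -1 (fully open) to 1 (shut). In form: [[tx, ty, tz, roll, jaw], ...]. A call has 1 to 12 rows; each row is the pose to reach, as a shift and turn from the pose measured when the call began; what a row does not reach only later rows make up. A row lasts 1/8 s, in which the tool goes at most 62.5 mm and 10.7 degrees, less where a joint would pass 70% of its speed; a pose out of reach is approached as far as the arm can. A call with a gripper value outside its range is refused whole. The fingers move at their own pace and stop on an object; the grip force is fixed at half the most. Time passes only in rows, so rows that repeat a pose let the fingers close. It gives the time, the measured TCP pose, the force and the opening at its end, in the units of the state.
- ctrl.get_obs(): the state, without advancing time (a new reading comes with each control period).
- get_image(name): name is "scene" or "top"; returns the picture (420x560x3 uint8, blue, green, red); there is no depth.
- calibration(name): a dict with "fx", "fy", "cx", "cy" (pixels), "view" (4x4, takes a point from world to camera coordinates). Camera axes: x right, y up, looking along -z (the intrinsics and any distortion apply to the point x, -y, -z); pixel columns grow to the right and rows downward; lengths in mm; the calibration is good to about 2 mm. A picture is of the moment at which its call begins. calibration takes no time and is no camera call.
- ctrl.close_job(): hands the job in, once; it reports no verdict.
The state is a dict: "t": time; "qpos": joint angles; "qvel": joint speeds; "joint_torque": joint torques, N m; "ee_pos": TCP position; "orientation": TCP orientation; "ft_force": force on the tool from outside, world axes, zero at the start; "moment": the same for the moment, N m; "width": finger opening in mm.
Only numpy, scipy, OpenCV 4.12 (cv2) and the standard library are available. Lean on these libraries where they do the work, as an engineer would, in place of code of your own. Each camera call takes 0.05 s, during which the arm holds its last target.

## Working session

There is one attempt and no reset: what is moved stays moved. The work goes in short steps, Python scripts to look and compute and a tool call to move; the robot and the scene stay as the last step left them, time stands still between calls to the robot, and variables do not carry over. Pictures are saved under pics/ and viewed, and the job is handed in when it is done.

Besides the shell and the picture viewer there is one more tool, called as name(argument=value, ...), one argument or row to a line, values as JSON. move_arm: Moves the arm, as the interface text tells. Its arguments: {"type":"object","properties":{"rows":{"type":"array"}},"required":["rows"]}

```bash
mkdir -p pics; ls; python3 - <<'E'
from workcell import ctrl,get_image,calibration
import cv2,numpy as np
for n in("scene","top"):
    cv2.imwrite(f"pics/{n}0.png",get_image(n)); c=calibration(n); print(n,{k:(np.round(v,3).tolist()) for k,v in c.items()})
o=ctrl.get_obs();print(o, ctrl.hold_point_z)
E
```

```text
pics
scene {'fx': 423.727, 'fy': 423.727, 'cx': 279.364, 'cy': 204.946, 'view': [[0.393, 0.919, 0.011, -219.767], [-0.781, 0.327, 0.532, 417.991], [0.486, -0.218, 0.847, -1506.892], [0.0, 0.0, 0.0, 1.0]]}
top {'fx': 520.595, 'fy': 520.595, 'cx': 276.999, 'cy': 205.353, 'view': [[0.022, -1.0, -0.006, -8.51], [0.99, 0.021, 0.139, -557.071], [-0.138, -0.009, 0.99, -1791.545], [0.0, 0.0, 0.0, 1.0]]}
{'t': 0.1, 'qpos': array([-1.13497058e+00,  4.23733355e-01,  1.63061152e+00,  2.24985291e-06,
        1.08859804e+00, -1.89963223e-02]), 'qvel': array([-1.33531354e-03, -1.18943530e-03, -3.03937156e-03,  6.06088552e-04,
       -4.80967618e-05, -1.29610942e-03]), 'joint_torque': array([ 8.59044558e-04, -5.45609236e+01, -2.74324751e+01,  6.45785057e-02,
        1.87531777e-02, -3.75283514e-05]), 'ee_pos': array([ 274.37785577, -560.99437002,  221.99963704]), 'orientation': array([ 1.96906455,  0.4570687 , -1.96962535]), 'ft_force': array([ 0.61429774, -0.5106612 , -0.25808826]), 'moment': array([ 0.02611432, -0.02531193,  0.04014674]), 'width': 87.88920358003182} 18.700000000000003
```

View pics/scene0.png

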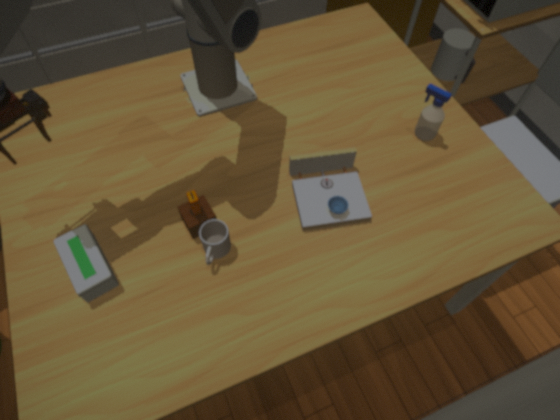

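View pics/top0.png

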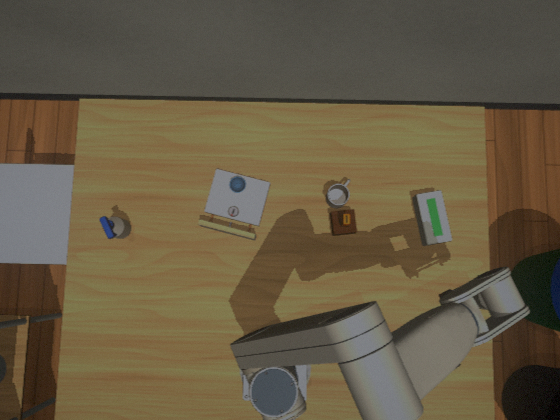

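The scene view has the panel and board around (330,190) and the stand and driver around (197,212). In the top view the board is at (236,200), the cam at (233,211) and the driver at (346,219). I'll zoom in.

```bash
python3 - <<'E'
import cv2
s=cv2.imread("pics/scene0.png");t=cv2.imread("pics/top0.png")
def crop(im,x,y,w,h,k,n): cv2.imwrite(f"pics/{n}.png",cv2.resize(im[y:y+h,x:x+w],None,fx=k,fy=k,interpolation=cv2.INTER_CUBIC))
crop(s,280,140,96,96,6,"s_b");crop(s,160,180,80,80,7,"s_d")
crop(t,190,160,90,90,6,"t_b");crop(t,310,170,60,75,8,"t_d")
E
```

```text
(no output)
```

View pics/s_b.png

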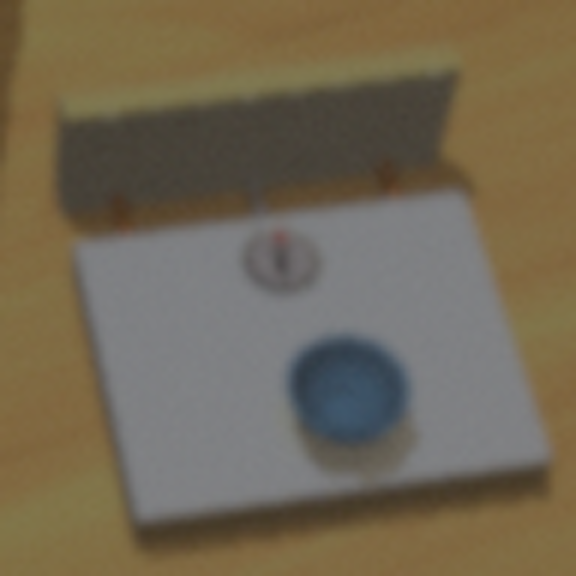

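View pics/s_d.png

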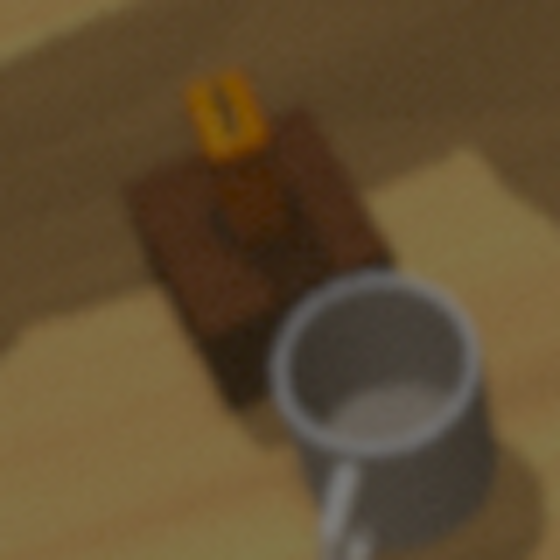

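View pics/t_b.png

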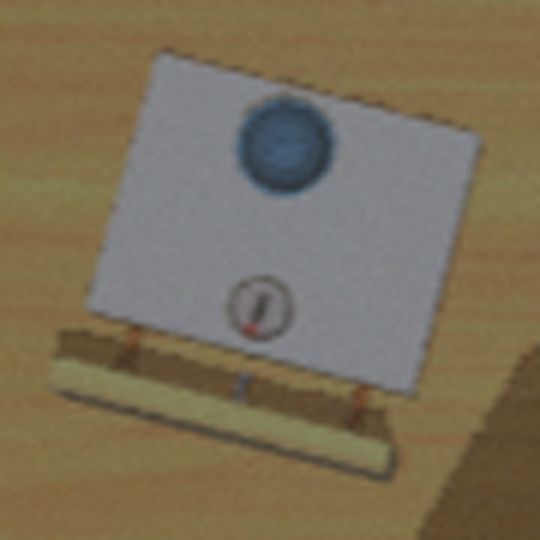

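View pics/t_d.png

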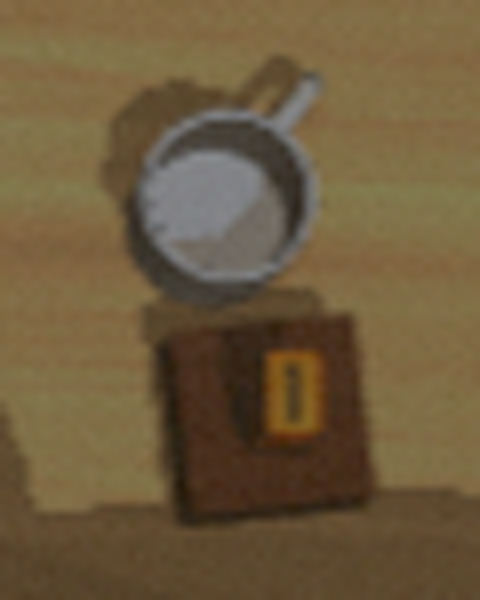

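```bash
cat > h.py <<'E'
import numpy as np,cv2
from scipy.optimize import least_squares
from workcell import calibration
C={n:calibration(n) for n in("scene","top")}
def proj(n,P):
    c=C[n];P=np.atleast_2d(P);q=(np.c_[P,np.ones(len(P))]@np.array(c["view"]).T)[:,:3]
    return np.c_[c["fx"]*q[:,0]/-q[:,2]+c["cx"],c["fy"]*-q[:,1]/-q[:,2]+c["cy"]]
def unz(n,uv,z):
    c=C[n];V=np.array(c["view"]);R=V[:3,:3];o=-R.T@V[:3,3]
    d=R.T@np.array([(uv[0]-c["cx"])/c["fx"],-(uv[1]-c["cy"])/c["fy"],-1]);return o+d*(z-o[2])/d[2]
def px(u,k,off): return (np.array(u,float)+.5)/k-.5+np.array(off)
def fit(obs,loc,z,x0):
    # obs: {cam: pts}, loc Nx2
    L=np.array(loc,float)
    def f(p):
        c,s=np.cos(p[2]),np.sin(p[2]);W=np.c_[L@np.array([[c,s],[-s,c]])+p[:2],np.full(len(L),z)]
        return np.concatenate([(proj(n,W)-o).ravel() for n,o in obs.items()])
    r=least_squares(f,x0);return r.x,np.sqrt(np.mean(r.fun**2)),np.round(r.fun.reshape(-1,2),2)
E
python3 - <<'E'
from h import *
np.set_printoptions(precision=3,suppress=True)
so=(280,140);to=(190,160)
bs=px([(467,190),(551,462),(138,522),(78,243)],6,so)
bt=px([(88,308),(160,52),(482,138),(415,393)],6,to)
loc=[(-27,100),(133,100),(133,-100),(-27,-100)]
for o in({"scene":bs},{"top":bt},{"scene":bs,"top":bt}):
    print("board",*fit(o,loc,25,[600,100,-.27])[:2])
print("cam",unz("scene",px((282,262),6,so),26),unz("top",px((261,308),6,to),26))
print("red",unz("scene",px((280,237),6,so),26),unz("top",px((251,331),6,to),26))
ss=px([(128,188),(302,108),(392,262),(205,335)],7,(160,180))
st=px([(180,522),(172,345),(355,317),(370,500)],8,(310,170))
for n,p in(("scene",ss),("top",st)): print(n,[unz(n,q,64)[:2] for q in p])
for n,p in (("scene",px((226,114),7,(160,180))),("top",px((295,394),8,(310,170)))): print("drv",unz(n,p,140))
for n,a,k,of in (("scene",[(218,85),(234,135)],7,(160,180)),("top",[(291,368),(297,418)],8,(310,170))): print("line",[unz(n,px(q,k,of),140)[:2] for q in a])
# panel top corners (z=80) 
print("panel in-edge scene L,R",[unz("scene",px(q,6,so),80)[:2] for q in((65,117),(458,68))])
print("panel top",[unz("top",px(q,6,to),80)[:2] for q in((52,388),(60,358),(395,440),(387,475))])
print("mug rim",unz("scene",px((375,360),7,(160,180)),85),unz("top",px((228,195),8,(310,170)),85))
E
```

```text
board [537.44  162.989  -0.24 ] 0.2749835710044314
board [535.957 158.05   -0.235] 0.24136312339079447
board [536.989 160.925  -0.238] 0.5909431150891197
cam [538.116 161.151  26.   ] [535.677 158.725  26.   ]
red [524.101 167.041  26.   ] [521.9   164.149  26.   ]
scene [array([ 472.128, -267.261]), array([ 462.437, -192.886]), array([ 544.261, -182.595]), array([ 547.406, -258.505])]
top [array([ 455.461, -187.988]), array([ 532.037, -183.937]), array([ 545.962, -262.931]), array([ 466.73 , -269.529])]
drv [ 506.444 -224.871  140.   ]
drv [ 503.035 -227.563  140.   ]
line [array([ 492.913, -223.838]), array([ 516.451, -224.866])]
line [array([ 513.817, -225.868]), array([ 493.084, -228.427])]
panel in-edge scene L,R [array([451.892,  79.901]), array([498.651, 271.664])]
panel top [array([480.26 , 271.312]), array([497.556, 267.488]), array([454.844,  74.888]), array([434.837,  78.868])]
mug rim [ 594.679 -203.611   85.   ] [ 594.775 -205.416   85.   ]
```

```bash
python3 - <<'E'
from h import *
from workcell import ctrl
from scipy.spatial.transform import Rotation as R
o=ctrl.get_obs();print(np.round(R.from_rotvec(o["orientation"]).as_matrix(),3)); print(o["ee_pos"])
E
```

```text
[[-0.001  0.439 -0.898]
 [ 0.001 -0.898 -0.439]
 [-1.    -0.001 -0.   ]]
[ 274.37785577 -560.99437002  221.99963704]
```

move_arm(
  rows=[
    [20, 60, 0, 0.18, 1],
    [35, 120, 0, 0.36, 1],
    [48, 180, 0, 0.54, 1],
    [60, 240, 0, 0.72, 1],
    [72, 300, 0, 0.9, 1],
    [84, 360, 0, 1.08, 1],
    [96, 420, 0, 1.26, 1],
    [108, 480, 0, 1.44, 1],
    [120, 540, 0, 1.62, 1],
    [130, 600, 0, 1.8, 1],
    [140, 660, 0, 1.98, 1],
    [145, 710, 0, 2.16, 1],
  ],
)

```text
t: 1.6
ee_pos: [419.4, 151.3, 222.0]
orientation: [0.407, 1.532, -0.408]
ft_force: [0.1, 0.2, -0.6]
width: 0.4
```

move_arm(
  rows=[
    [5, 36, -20, 0.15, 1],
    [5, 36, -60, 0.289, 1],
    [5, 36, -110, 0.289, 1],
    [5, 36, -150, 0.289, 1],
    [5, 36, -182, 0.289, 1],
    [5, 36, -182, 0.289, 1],
  ],
)

```text
t: 2.35
ee_pos: [422.5, 186.6, 38.1]
orientation: [0.178, 1.568, -0.184]
ft_force: [-0.3, -0.5, -0.1]
width: 0.7
```

```bash
cat > look.py <<'E'
import sys,cv2
from workcell import get_image,ctrl
from scipy.spatial.transform import Rotation as R
import numpy as np
tag=sys.argv[1]
for a in sys.argv[2:]:
    n,x,y,w,h,k=a.split(",");x,y,w,h,k=map(int,(x,y,w,h,k))
    im=get_image(n);cv2.imwrite(f"pics/{tag}_{n}_raw.png",im)
    cv2.imwrite(f"pics/{tag}_{n}.png",cv2.resize(im[y:y+h,x:x+w],None,fx=k,fy=k,interpolation=cv2.INTER_CUBIC))
o=ctrl.get_obs();m=R.from_rotvec(o["orientation"]).as_matrix()
print(o["t"],np.round(o["ee_pos"],2),"jawyaw",round(np.arctan2(m[1,1],m[0,1]),4),"tilt",np.round(m[:2,0],4),"F",np.round(o["ft_force"],1),"M",np.round(o["moment"],2),"w",round(o["width"],1),"q6",round(o["qpos"][5],3))
E
python3 look.py p1 scene,280,120,96,96,6 top,190,160,90,90,6
```

```text
2.45 [424.47 187.37  40.35] jawyaw 1.34 tilt [-0.0004 -0.0013] F [-0.8 -0.2  0.5] M [ 0.04 -0.11  0.02] w 0.5 q6 -0.948
```

View pics/p1_scene.png

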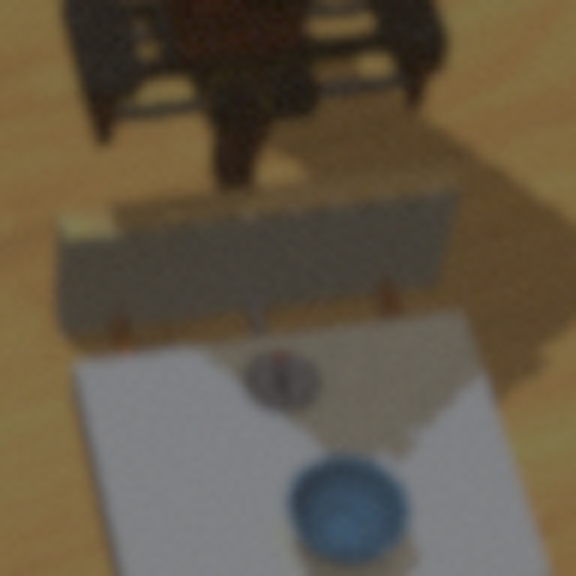

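View pics/p1_top.png

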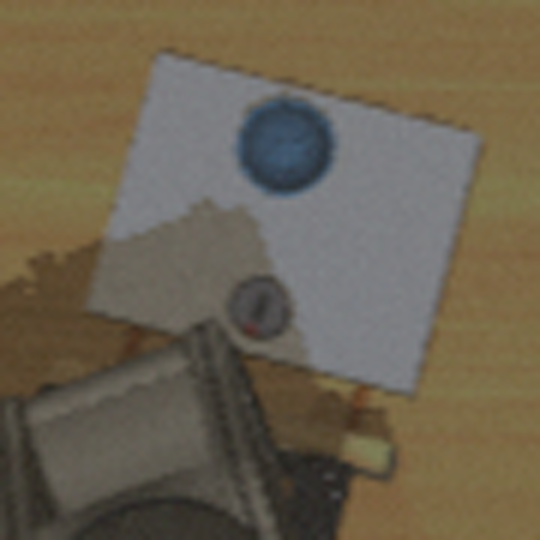

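The closed fingers are at (235,185) in the scene crop, behind the panel and near its middle. Now I'll push along the board's x.

move_arm(
  rows=[
    [4, -1, -1, 0, 1],
    [8, -2, -1, 0, 1],
    [12, -3, -1, 0, 1],
    [16, -4, -1, 0, 1],
    [20, -5, -1, 0, 1],
    [23, -5.6, -1, 0, 1],
    [26, -6.3, -1, 0, 1],
    [29, -7, -1, 0, 1],
    [32, -7.8, -1, 0, 1],
    [35, -8.5, -1, 0, 1],
    [38, -9.2, -1, 0, 1],
    [41, -10, -1, 0, 1],
  ],
)

```text
t: 3.95
ee_pos: [465.5, 177.3, 39.2]
orientation: [0.18, 1.564, -0.182]
ft_force: [-2.2, 2.9, -0.7]
width: 0.6
```

```bash
python3 look.py p2
```

```text
3.95 [465.51 177.29  39.24] jawyaw 1.3399 tilt [-0.0007 -0.0013] F [-2.2  2.9 -0.7] M [ 0.34  0.34 -0.08] w 0.6 q6 -0.998
```

move_arm(
  rows=[
    [1.5, -0.4, 0, 0, 1],
    [3, -0.7, 0, 0, 1],
    [4.5, -1.1, 0, 0, 1],
    [6, -1.5, 0, 0, 1],
    [7, -1.7, 0, 0, 1],
    [8, -1.9, 0, 0, 1],
  ],
)

```text
t: 4.7
ee_pos: [473.6, 175.4, 39.2]
orientation: [0.18, 1.564, -0.182]
ft_force: [-2.2, 2.0, -0.3]
width: 0.4
```

move_arm(
  rows=[
    [1, -0.2, 0, 0, 1],
    [2, -0.5, 0, 0, 1],
    [3, -0.7, 0, 0, 1],
  ],
)

```text
t: 5.08
ee_pos: [476.6, 174.6, 39.2]
orientation: [0.18, 1.564, -0.182]
ft_force: [-3.0, 1.8, -0.7]
width: 0.6
```

move_arm(
  rows=[
    [1, -0.2, 0, 0, 1],
    [2, -0.5, 0, 0, 1],
  ],
)

```text
t: 5.32
ee_pos: [477.6, 174.4, 39.2]
orientation: [0.18, 1.566, -0.183]
ft_force: [-9.5, 8.5, 5.2]
width: 0.5
```

```bash
python3 look.py p3 scene,280,120,96,96,6
```

```text
5.375 [477.62 174.37  39.25] jawyaw 1.3397 tilt [-0.0028 -0.0013] F [-7.4  4.1  2.7] M [0.81 0.83 0.01] w 0.6 q6 -1.012
```

View pics/p3_scene.png

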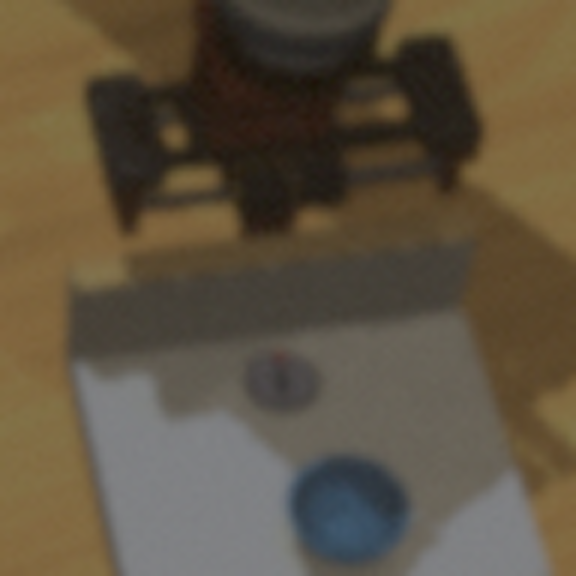

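move_arm(
  rows=[
    [1, -0.2, 0, 0, 1],
    [2, -0.5, 0, 0, 1],
    [2, -0.5, 0, 0, 1],
  ],
)

```text
t: 5.75
ee_pos: [477.7, 174.3, 39.3]
orientation: [0.18, 1.569, -0.183]
ft_force: [-10.9, 7.8, 6.8]
width: 0.5
```

The panel stopped hard: it moved 0.1 mm while the force climbed to about 13 N. I'll retreat, rise and go to the driver.

move_arm(
  rows=[
    [-20, 5, 0, 0, 1],
    [-40, 9, 0, 0, 1],
    [-40, 9, 60, 0, 1],
    [-40, 9, 120, 0, 1],
    [-30, -40, 160, 0.05, 0.5],
    [-20, -90, 160, 0.1, 0],
    [-10, -140, 160, 0.15, -0.5],
    [-5, -190, 160, 0.2, -0.5],
    [0, -240, 160, 0.28, -0.5],
    [8, -290, 160, 0.28, -0.5],
    [18, -345, 160, 0.28, -0.5],
    [27, -395, 160, 0.28, -0.5],
  ],
)

```text
t: 7.25
ee_pos: [504.8, -222.7, 199.5]
orientation: [-0.041, 1.575, 0.035]
ft_force: [0.1, 0.9, -0.2]
width: 65.8
```

```bash
python3 look.py d1 scene,160,140,90,90,6 top,190,160,90,90,6
python3 - <<'E'
import cv2
t=cv2.imread("pics/d1_top_raw.png")
cv2.imwrite("pics/d1_topd.png",cv2.resize(t[150:250,290:390],None,fx=6,fy=6,interpolation=2))
E
```

```text
7.35 [ 505.68 -224.93  199.53] jawyaw 1.6157 tilt [-0.0033 -0.0052] F [-0.2 -0.2  0.6] M [ 0.06 -0.15  0.  ] w 65.7 q6 -2.048
```

View pics/d1_scene.png

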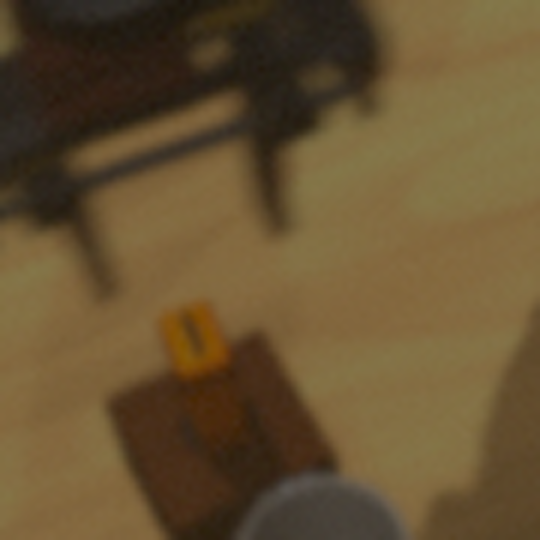

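View pics/d1_top.png

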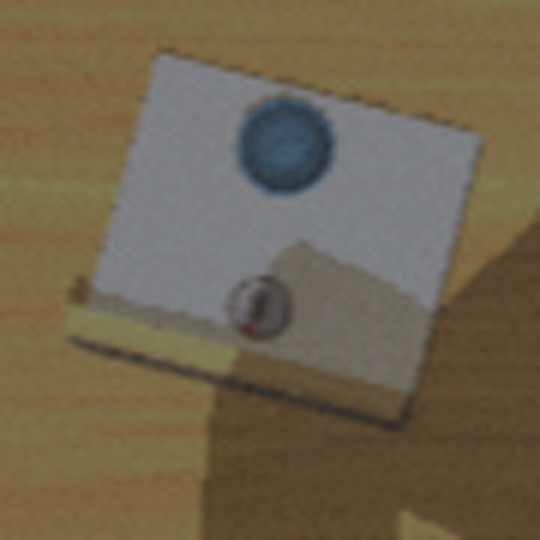

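View pics/d1_topd.png

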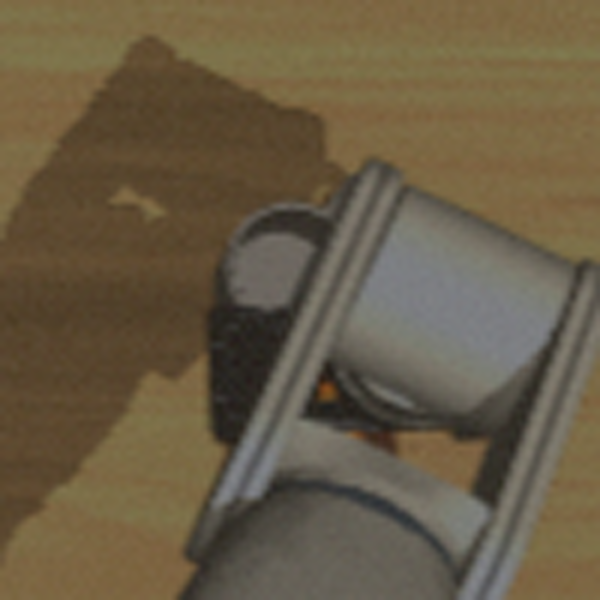

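```bash
python3 - <<'E'
from h import *
of=(160,140)
for q in((107,292),(280,228),(193.5,260)): print(unz("scene",px(q,6,of),199.5))
print(proj("scene",[[505.7,-224.9,199.5],[505,-226,140]]), px((193.5,260),6,of), px((196,337),6,of))
# handle yaw from scene crop corners of top face
s=cv2.imread("pics/scene0.png");hsv=cv2.cvtColor(s,cv2.COLOR_BGR2HSV)
for q in((160,316),(209,300),(230,360),(178,378)): print(unz("scene",px(q,6,of),140)[:2])
E
```

```text
[ 512.95615198 -253.28276475  199.5       ]
[ 509.44027594 -178.64581863  199.5       ]
[ 511.21336929 -216.28601728  199.5       ]
[[187.80390669 182.33078281]
 [191.27156251 195.56738788]] [191.83333333 182.91666667] [192.25 195.75]
[ 490.06305032 -234.97791324]
[ 490.19168866 -213.02069478]
[ 523.4510802 -213.909888 ]
[ 523.6638978 -237.0068968]
```

```bash
python3 look.py d2 scene,160,150,80,80,7
python3 - <<'E'
import cv2
im=cv2.imread("pics/d2_scene.png");cv2.imwrite("pics/d2b.png",cv2.convertScaleAbs(im,alpha=2.2,beta=0))
t=cv2.imread("pics/top0.png")[200:240,325:365];cv2.imwrite("pics/t0d.png",cv2.convertScaleAbs(cv2.resize(t,None,fx=14,fy=14,interpolation=2),alpha=2,beta=0))
E
```

```text
7.4 [ 504.76 -222.64  199.13] jawyaw 1.6161 tilt [-0.005  -0.0035] F [-0.7  0.3  0.2] M [ 0.1  -0.14 -0.01] w 65.9 q6 -2.047
```

View pics/d2b.png

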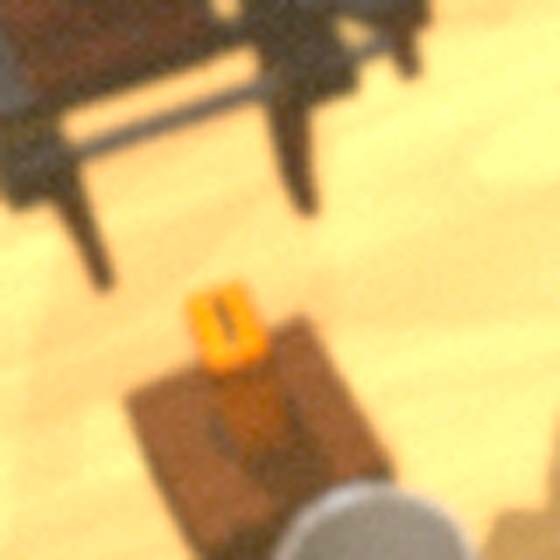

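View pics/t0d.png

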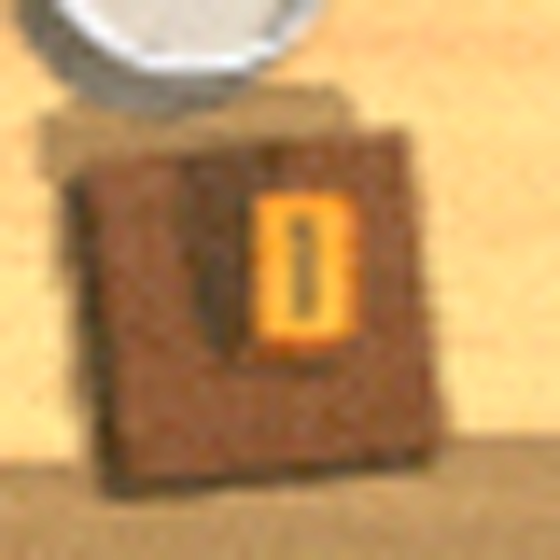

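move_arm(
  rows=[
    [0.5, -2, -20, -0.03, -0.5],
    [0.5, -2, -45, -0.03, -0.5],
    [0.5, -2, -70, -0.03, -0.5],
    [0.5, -2, -90, -0.03, -0.5],
    [0.5, -2, -90, -0.03, -0.5],
    [0.5, -2, -90, -0.03, -0.5],
  ],
)

```text
t: 8.15
ee_pos: [505.6, -224.1, 109.9]
orientation: [-0.016, 1.575, 0.01]
ft_force: [0.2, -1.0, -0.0]
width: 65.9
```

```bash
python3 look.py d3 scene,160,150,80,80,7
python3 - <<'E'
import cv2
im=cv2.imread("pics/d3_scene.png");cv2.imwrite("pics/d3b.png",cv2.convertScaleAbs(im,alpha=2.2,beta=0))
E
```

```text
8.2 [ 505.8  -224.36  110.13] jawyaw 1.5867 tilt [-0.0038 -0.004 ] F [ 0.4 -0.4 -0.4] M [ 0.05 -0.13 -0.07] w 65.8 q6 -2.018
```

View pics/d3b.png

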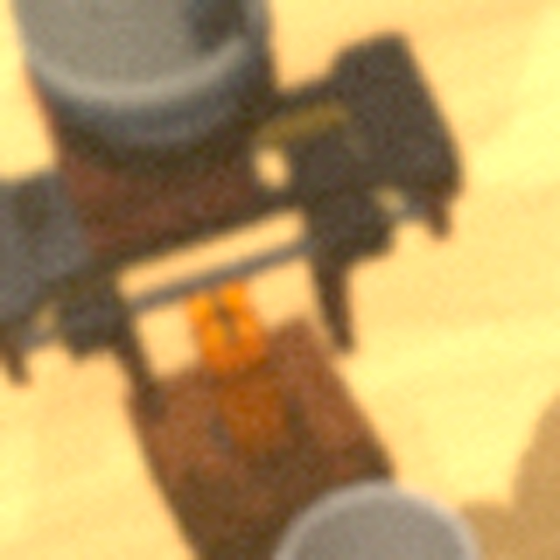

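move_arm(
  rows=[
    [0, -1, -12, 0, -0.5],
    [0, -1, -25, 0, -0.5],
    [0, -1, -25, 0, -0.5],
    [0, -1, -25, 0, -0.1],
    [0, -1, -25, 0, 0.2],
    [0, -1, -25, 0, 0.5],
    [0, -1, -25, 0, 0.8],
    [0, -1, -25, 0, 1],
    [0, -1, -25, 0, 1],
    [0, -1, -25, 0, 1],
    [0, -1, -25, 0, 1],
  ],
)

```text
t: 9.57
ee_pos: [505.9, -225.4, 85.3]
orientation: [-0.016, 1.574, 0.009]
ft_force: [-0.9, 0.1, 2.2]
width: 23.8
```

```bash
python3 look.py d4
```

```text
9.575 [ 505.89 -225.4    85.27] jawyaw 1.5867 tilt [-0.0036 -0.0041] F [-0.9  0.1  2.2] M [ 0.08 -0.07 -0.  ] w 23.8 q6 -2.019
```

move_arm(
  rows=[
    [0, 0, 15, 0, 1],
    [0, 0, 35, 0, 1],
    [0, 0, 60, 0, 1],
    [0, 0, 90, 0, 1],
    [0, 20, 90, 0, 1],
    [2, 55, 90, -0.05, 1],
    [6, 95, 90, -0.1, 1],
    [10, 135, 90, -0.2, 1],
    [14, 175, 90, -0.3, 1],
    [18, 215, 90, -0.4, 1],
    [22, 255, 90, -0.4, 1],
    [26, 295, 90, -0.4, 1],
  ],
)

```text
t: 11.08
ee_pos: [530.4, 71.9, 174.1]
orientation: [0.298, 1.556, -0.304]
ft_force: [0.8, 0.4, -1.4]
width: 23.9
```

move_arm(
  rows=[
    [3, 40, 0, 0, 1],
    [5, 75, 0, 0, 1],
    [5, 90, 0, 0, 1],
    [5, 90, 0, 0, 1],
    [5, 90, 0, 0, 1],
    [5, 90, 0, 0, 1],
  ],
)

```text
t: 11.82
ee_pos: [535.3, 160.8, 174.0]
orientation: [0.299, 1.556, -0.305]
ft_force: [0.1, -0.1, -1.3]
width: 23.8
```

```bash
python3 look.py c1 scene,280,110,96,96,6 top,190,160,90,90,6; python3 - <<'E'
import cv2
for n in("scene","top"):
  im=cv2.imread(f"pics/c1_{n}.png");cv2.imwrite(f"pics/c1b_{n}.png",cv2.convertScaleAbs(im,alpha=2,beta=0))
E
```

```text
11.925 [535.37 161.01 174.08] jawyaw 1.1859 tilt [-0.0071 -0.0025] F [ 0.1  0.  -1.7] M [-0.   -0.12 -0.03] w 24.0 q6 -0.914
```

View pics/c1b_scene.png

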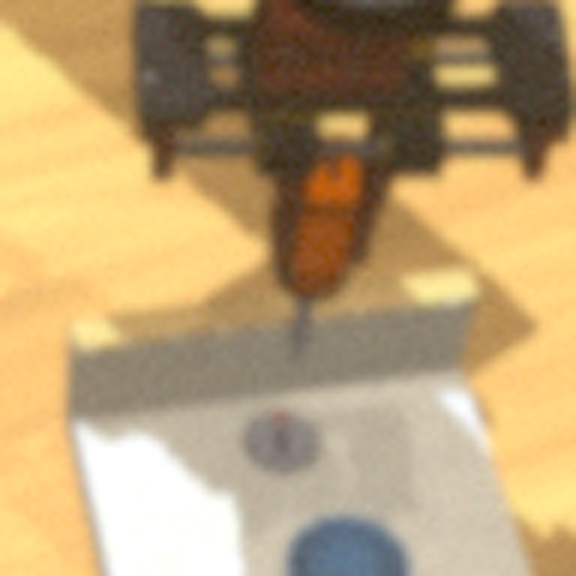

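View pics/c1b_top.png

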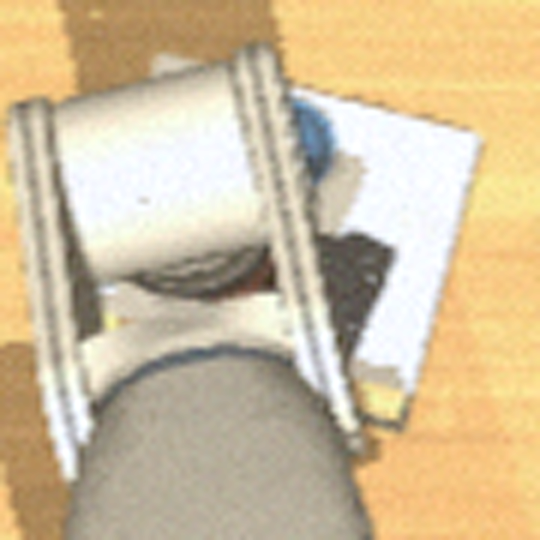

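```bash
python3 - <<'E'
from h import *
of=(280,110)
t=px((298,357),6,of);print("tip px",t,"pred",proj("scene",[534.8,160.8,90.8]))
print("tip unz",unz("scene",t,90.8))
for q in((282,441),(282,442)): print("cam",unz("scene",px(q,6,of),26))
E
```

```text
tip px [329.25       169.08333333] pred [[328.35591732 169.29811637]]
tip unz [535.09963964 163.494868    90.8       ]
cam [537.57460648 161.42157631  26.        ]
cam [538.11645294 161.1507973   26.        ]
```

move_arm(
  rows=[
    [1, -0.7, -15, 0, 1],
    [2.2, -1.5, -35, 0, 1],
    [2.2, -1.5, -50, 0, 1],
    [2.2, -1.5, -55, 0, 1],
    [2.2, -1.5, -55, 0, 1],
  ],
)

```text
t: 12.55
ee_pos: [537.4, 159.5, 118.7]
orientation: [0.299, 1.557, -0.306]
ft_force: [-0.2, -1.1, -1.5]
width: 23.8
```

```bash
python3 look.py c2 scene,300,150,60,60,10 top,190,160,90,90,6; python3 - <<'E'
import cv2
for n in("scene",):
  im=cv2.imread(f"pics/c2_{n}.png");cv2.imwrite(f"pics/c2b_{n}.png",cv2.convertScaleAbs(im,alpha=2,beta=0))
E
```

```text
12.65 [537.96 159.65 119.49] jawyaw 1.1859 tilt [-0.0063 -0.0023] F [-0.1  0.4 -1.7] M [ 0.07 -0.12  0.01] w 23.9 q6 -0.918
```

View pics/c2b_scene.png

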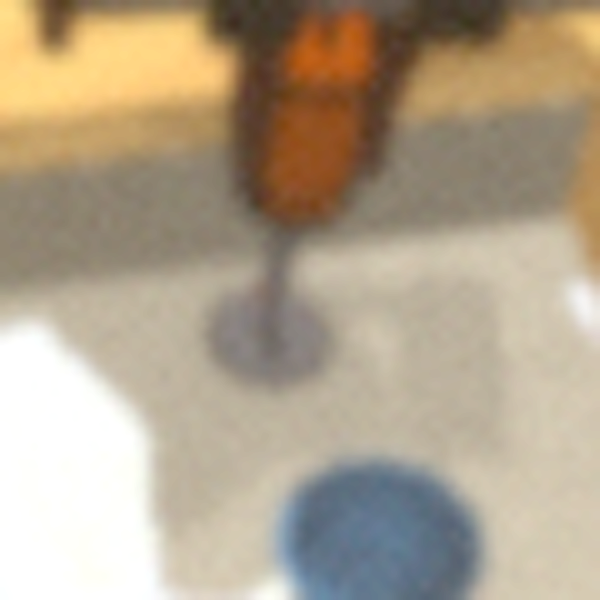

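View pics/c2_top.png

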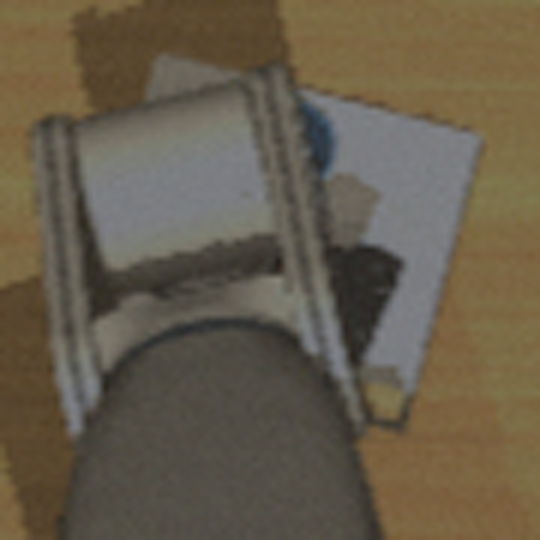

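```bash
python3 - <<'E'
from h import *
im=cv2.imread("pics/c2_scene_raw.png").astype(float)
np.set_printoptions(precision=1,suppress=True,linewidth=200)
g=im.mean(2)
print("cols",list(range(320,337)))
for r in range(170,192): print(r,g[r,318:337])
tc=np.array([537.7,159.6,119.1])
a=np.array([-.0063,-.0023,-1])
for d in(15,83.3,73,63,53): print(d,proj("scene",tc+a*d))
i0=cv2.imread("pics/scene0.png").astype(float).mean(2)
print("orig")
for r in range(174,192): print(r,i0[r,318:337])
E
```

```text
cols [320, 321, 322, 323, 324, 325, 326, 327, 328, 329, 330, 331, 332, 333, 334, 335, 336]
170 [64.7 64.3 63.  64.7 61.  57.3 48.7 34.  34.3 39.  38.7 36.7 39.3 35.7 44.  44.3 46.3 55.3 62. ]
171 [64.3 64.7 66.  64.7 62.  59.  53.7 48.  42.7 38.3 39.  39.3 41.  40.  43.7 49.3 54.3 60.7 62. ]
172 [65.  64.7 64.3 64.7 63.3 64.3 60.3 54.7 49.7 45.3 39.7 41.7 43.  46.3 48.  55.3 62.3 64.  64.3]
173 [64.3 63.  63.7 64.  63.  64.3 64.7 61.3 58.  49.  47.7 48.  53.3 58.7 60.7 64.  66.3 68.7 71.3]
174 [66.  64.  63.3 64.7 64.  65.  66.3 64.7 57.7 53.7 51.  57.  67.  69.  72.3 74.7 76.3 80.  81.3]
175 [66.  68.  67.3 70.3 71.3 70.3 69.7 68.7 62.3 54.3 56.  67.7 77.3 85.3 86.3 85.3 88.  89.  91.3]
176 [73.  73.7 77.  75.  75.3 77.  76.7 75.  65.3 57.  61.  74.3 86.  90.7 92.7 94.  94.  93.3 95. ]
177 [81.3 81.7 83.3 82.7 83.  83.  82.3 76.  66.  56.  64.  78.  86.7 93.  93.3 93.  93.3 92.7 93. ]
178 [85.7 86.7 86.3 85.  82.3 82.  78.7 70.3 60.7 57.3 62.  77.  83.3 88.7 89.3 90.  90.3 90.7 91. ]
179 [88.7 87.  85.3 82.  76.3 74.3 71.3 64.3 58.  56.  62.3 72.  78.  81.3 86.  87.  88.  89.7 87.3]
[... 2774 characters left out ...]
1.3 112.   99.3  95.   98.7 101.   98.7  96.  101.  103.   97.7  98.7 107.7 120.3 127.  128.7 128. ]
187 [128.  128.7 125.3 121.  111.3 102.3  98.3  97.   97.   93.   97.   99.  101.7 105.  115.3 123.7 129.3 128.  129. ]
188 [128.3 128.  129.  126.7 121.7 116.3 109.7 104.3 102.  102.  103.3 106.3 113.7 117.  123.3 126.3 128.7 128.7 128.3]
189 [128.7 128.7 129.  127.7 127.7 125.3 121.7 118.3 116.3 115.3 117.7 121.  122.7 126.7 128.  129.3 128.3 129.  128.7]
190 [128.7 127.7 128.  129.  129.7 127.7 126.3 127.  125.  126.  126.7 127.  129.  129.  129.3 128.3 129.3 128.7 128. ]
191 [129.7 128.7 129.3 128.3 128.3 128.7 128.7 129.3 128.7 128.3 128.7 129.  129.  129.  127.3 128.7 128.  129.  129. ]
```

```bash
python3 - <<'E'
from h import *
np.set_printoptions(precision=2,suppress=True,linewidth=200)
def cen(g,r,c0,c1):
    x=np.arange(c0,c1);v=g[r,c0:c1];b=np.interp(x,[c0,c1-1],[v[:2].mean(),v[-2:].mean()]);w=np.clip(b-v-3,0,None);return (w*x).sum()/w.sum()
for n,tc,a,rows in(("c1",[535.37,161.0,174.08],[-.0065,-.0025,-1],range(161,169)),("c2",[537.7,159.6,119.1],[-.0063,-.0023,-1],range(175,178))):
    g=cv2.imread(f"pics/{n}_scene_raw.png").astype(float).mean(2)
    P=proj("scene",np.array(tc)+np.outer(np.arange(20,90),a))
    for r in rows:
        p=np.interp(r,P[:,1],P[:,0]);c=int(round(p)); print(n,r,"meas",round(cen(g,r,c-5,c+6),2),"pred",round(p,2))
i0=cv2.imread("pics/scene0.png").astype(float).mean(2)
for r in range(178,187): print("slot",r,round(cen(i0,r,324,330),2))
for z in (26,):
  for p in((537.2,159.4),(537,161),(538,160.5),(537.4,160.3)): print(p,proj("scene",[*p,z]))
# disc centre by threshold: ellipse from disc-vs-board
d=cv2.imread("pics/scene0.png").astype(float).mean(2)[172:194,312:342]
m=cv2.resize(d,None,fx=10,fy=10,interpolation=cv2.INTER_CUBIC)<116
m[:58]=0
cs,_=cv2.findContours(m.astype('u1'),cv2.RETR_EXTERNAL,cv2.CHAIN_APPROX_NONE)
c=max(cs,key=cv2.contourArea);e=cv2.fitEllipse(c);print(px(e[0],10,(312,172)),e)
E
```

```text
c1 161 meas 330.21 pred 329.94
c1 162 meas 329.85 pred 329.75
c1 163 meas 329.62 pred 329.56
c1 164 meas 329.43 pred 329.37
c1 165 meas 329.26 pred 329.18
c1 166 meas 329.32 pred 328.99
c1 167 meas 329.23 pred 328.8
c1 168 meas 329.0 pred 328.61
c2 175 meas 327.38 pred 327.46
c2 176 meas 327.29 pred 327.27
c2 177 meas 327.14 pred 327.08
slot 178 326.37
slot 179 326.24
slot 180 326.33
slot 181 326.34
slot 182 326.37
slot 183 326.38
slot 184 326.48
slot 185 326.58
slot 186 327.0
(537.2, 159.4) [[325.92 183.2 ]]
(537, 161) [[326.37 182.98]]
(538, 160.5) [[326.37 183.29]]
(537.4, 160.3) [[326.22 183.16]]
[326.36 183.25] ((148.09130859375, 116.9547348022461), (112.75006866455078, 138.05300903320312), 104.15191650390625)
```

move_arm(
  rows=[
    [0.4, 1, -3, 0, 1],
    [0.4, 1, -6, 0, 1],
    [0.4, 1, -8, 0, 1],
    [0.4, 1, -9, 0, 1],
    [0.4, 1, -10, 0, 1],
    [0.4, 1, -11, 0, 1],
  ],
)

```text
t: 13.4
ee_pos: [538.4, 160.6, 108.4]
orientation: [0.299, 1.555, -0.305]
ft_force: [-0.5, 0.1, -1.7]
width: 24.0
```

move_arm(
  rows=[
    [0, 0, -1, 0, 1],
    [0, 0, -2, 0, 1],
  ],
)

```text
t: 13.65
ee_pos: [538.4, 160.6, 106.4]
orientation: [0.299, 1.555, -0.305]
ft_force: [0.6, -0.1, -1.6]
width: 24.1
```

move_arm(
  rows=[
    [0, 0, -1, 0, 1],
    [0, 0, -2, 0, 1],
  ],
)

```text
t: 13.9
ee_pos: [538.4, 160.6, 104.3]
orientation: [0.3, 1.555, -0.305]
ft_force: [0.4, -0.6, -1.8]
width: 24.0
```

move_arm(
  rows=[
    [0, 0, -1, 0, 1],
    [0, 0, -1, 0, 1],
  ],
)

```text
t: 14.15
ee_pos: [538.4, 160.6, 103.2]
orientation: [0.299, 1.555, -0.305]
ft_force: [0.8, 0.0, -0.9]
width: 23.6
```

```bash
python3 look.py c3 scene,300,150,60,60,10; python3 - <<'E'
import cv2
im=cv2.imread(f"pics/c3_scene.png");cv2.imwrite(f"pics/c3b.png",cv2.convertScaleAbs(im,alpha=2,beta=0))
E
```

```text
14.2 [538.41 160.62 103.31] jawyaw 1.1859 tilt [-0.0063 -0.0023] F [-0.5 -0.7 -2.2] M [-0.05 -0.14 -0.03] w 23.9 q6 -0.916
```

View pics/c3b.png

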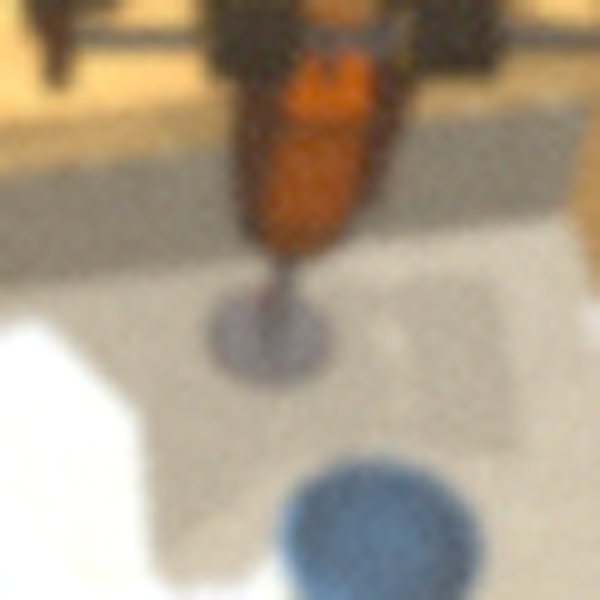

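The tip is about 6 mm below the cam face with no contact force, so the blade is in the slot. Turning in stages.

move_arm(
  rows=[
    [0, 0, 0, -0.08, 1],
    [0, 0, 0, -0.16, 1],
    [0, 0, 0, -0.24, 1],
    [0, 0, 0, -0.32, 1],
    [0, 0, 0, -0.4, 1],
  ],
)

```text
t: 14.82
ee_pos: [537.7, 159.9, 103.4]
orientation: [0.612, 1.489, -0.619]
ft_force: [-1.9, -2.4, 2.9]
width: 23.7
```

```bash
python3 look.py r1
```

```text
14.825 [537.71 159.87 103.35] jawyaw 0.7841 tilt [-0.0083 -0.0011] F [-1.9 -2.4  2.9] M [-0.89  0.37  0.13] w 23.7 q6 -0.518
```

move_arm(
  rows=[
    [0, 0, 0, -0.08, 1],
    [0, 0, 0, -0.16, 1],
    [0, 0, 0, -0.24, 1],
    [0, 0, 0, -0.32, 1],
    [0, 0, 0, -0.4, 1],
  ],
)

```text
t: 15.45
ee_pos: [537.2, 159.4, 103.4]
orientation: [0.921, 1.374, -0.928]
ft_force: [-1.9, -2.2, 1.4]
width: 23.9
```

```bash
python3 look.py r2 scene,280,130,80,80,7
```

```text
15.5 [537.22 159.33 103.38] jawyaw 0.3789 tilt [-0.0091  0.0012] F [-1.5 -2.6  1.2] M [-0.63  0.22  0.17] w 24.1 q6 -0.117
```

View pics/r2_scene.png

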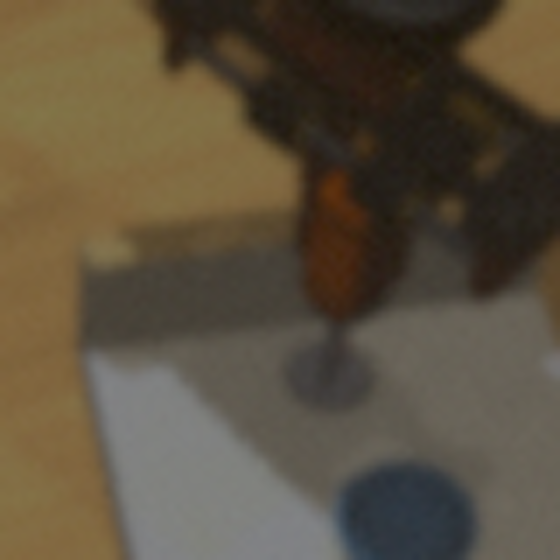

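move_arm(
  rows=[
    [0, 0, 0, -0.07, 1],
    [0, 0, 0, -0.14, 1],
    [0, 0, 0, -0.21, 1],
    [0, 0, 0, -0.28, 1],
    [0, 0, 0, -0.35, 1],
    [0, 0, 0, -0.42, 1],
  ],
)

```text
t: 16.25
ee_pos: [536.6, 159.0, 103.4]
orientation: [1.238, 1.199, -1.245]
ft_force: [-1.4, -1.2, 1.8]
width: 24.2
```

```bash
python3 look.py r3 scene,280,130,80,80,7
```

```text
16.3 [536.63 159.   103.41] jawyaw -0.0442 tilt [-0.0091  0.0041] F [-1.8 -1.1  1.7] M [-0.45  0.5   0.17] w 24.1 q6 0.301
```

View pics/r3_scene.png

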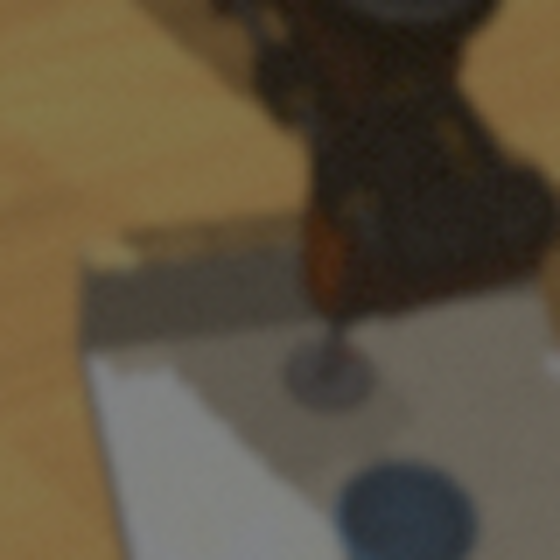

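move_arm(
  rows=[
    [0, 0, 0, -0.04, 1],
    [0, 0, 0, -0.08, 1],
  ],
)

```text
t: 16.55
ee_pos: [536.4, 158.9, 103.5]
orientation: [1.298, 1.158, -1.304]
ft_force: [-1.9, -0.3, -0.4]
width: 24.3
```

```bash
python3 look.py r4
```

```text
16.55 [536.41 158.94 103.45] jawyaw -0.123 tilt [-0.0091  0.0047] F [-1.9 -0.3 -0.4] M [-0.27  0.3   0.19] w 24.3 q6 0.379
```

move_arm(
  rows=[
    [0, 0, 0, -0.04, 1],
    [0, 0, 0, -0.07, 1],
  ],
)

```text
t: 16.8
ee_pos: [536.3, 159.0, 103.8]
orientation: [1.349, 1.122, -1.355]
ft_force: [-2.3, 0.3, 4.3]
width: 23.7
```

```bash
python3 look.py r5
```

```text
16.8 [536.29 159.03 103.77] jawyaw -0.1926 tilt [-0.0091  0.0054] F [-2.3  0.3  4.3] M [-0.08  0.57  0.17] w 23.7 q6 0.448
```

move_arm(
  rows=[
    [0, 0, 0, 0.03, 1],
    [0, 0, 0, 0.05, 1],
    [0, 0, 4, 0.05, 1],
    [0, 0, 9, 0.05, 1],
    [0, 0, 20, 0.05, 1],
    [0, 0, 40, 0.05, 1],
    [0, 0, 70, 0.05, 1],
    [0, 0, 80, 0.05, 1],
  ],
)

```text
t: 17.8
ee_pos: [537.6, 159.4, 186.3]
orientation: [1.315, 1.147, -1.315]
ft_force: [0.1, 0.6, -1.8]
width: 23.9
```

move_arm(
  rows=[
    [0, -30, 0, 0.15, 1],
    [0, -70, 0, 0.3, 1],
    [-5, -110, 0, 0.45, 1],
    [-8, -150, 0, 0.6, 1],
    [-8, -150, 0, 0.6, 1],
    [-8, -150, 0, 0.6, 1],
  ],
)

```text
t: 18.55
ee_pos: [529.5, 9.6, 186.2]
orientation: [0.867, 1.399, -0.871]
ft_force: [0.1, -0.4, -2.0]
width: 24.0
```

```bash
python3 look.py e1 scene,270,130,96,96,6 top,190,160,90,90,6; python3 - <<'E'
import cv2
for n in("scene","top"):
  im=cv2.imread(f"pics/e1_{n}.png");cv2.imwrite(f"pics/e1b_{n}.png",cv2.convertScaleAbs(im,alpha=1.7,beta=0))
E
```

```text
18.65 [529.61  10.23 186.22] jawyaw 0.4572 tilt [-0.0078  0.002 ] F [-0.1  0.1 -1.4] M [ 0.03 -0.11  0.01] w 23.9 q6 -0.463
```

View pics/e1b_scene.png

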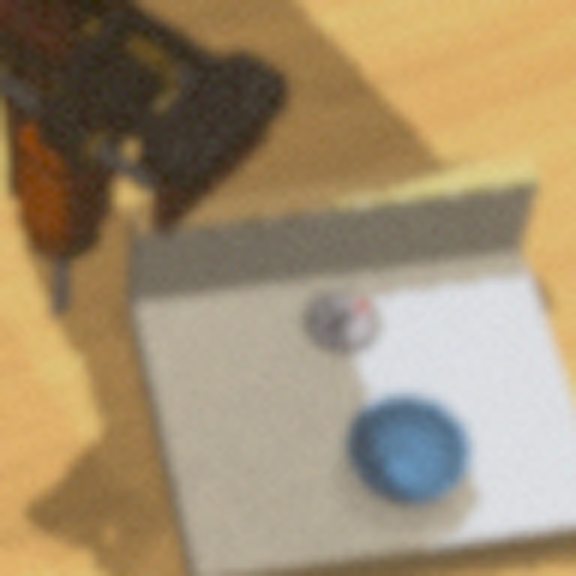

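View pics/e1b_top.png

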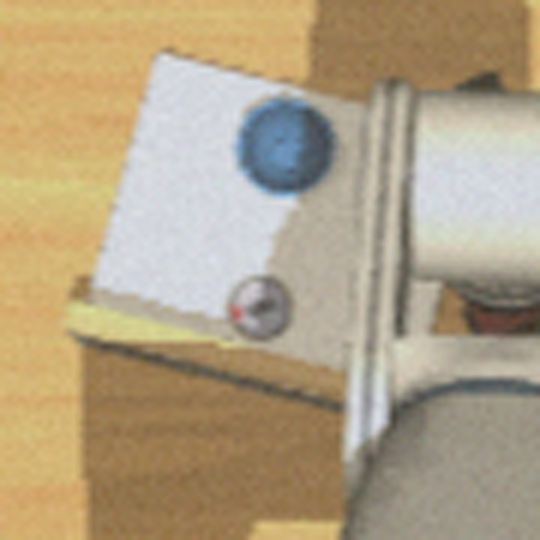

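```bash
python3 - <<'E'
from h import *
for n,f0,f1 in(("top","top0","e1_top_raw"),("scene","scene0","e1_scene_raw")):
  for f in(f0,f1):
    im=cv2.imread(f"pics/{f}.png").astype(float)
    c=proj(n,[537.5 if n=="scene" else 535.8,160.5 if n=="scene" else 158.6,26])[0]
    k=8;x0,y0=int(c[0])-8,int(c[1])-8
    p=cv2.resize(im[y0:y0+17,x0:x0+17],None,fx=k,fy=k,interpolation=2)
    r=p[:,:,2]-p[:,:,1]; r=r-np.median(r); yy,xx=np.mgrid[:r.shape[0],:r.shape[1]]
    d=np.hypot(xx-r.shape[1]/2,yy-r.shape[0]/2)<7*k
    w=np.where(d,np.clip(r-0.5*r[d].max(),0,None),0)
    u=px((( w*xx).sum()/w.sum(),(w*yy).sum()/w.sum()),k,(x0,y0))
    P=unz(n,u,26); q={"top":np.array([535.7,158.5]),"scene":np.array([537.6,160.7])}[n]
    v=P[:2]-q; a=np.arctan2(-v[1],-v[0]); print(f,u,np.round(v,1),"slot yaw",round(a,3),"cam",round(-0.238-a,3))
E
```

```text
top0 [231.36078019 214.38838961] [-12.5   5.9] slot yaw -0.44 cam 0.202
e1_top_raw [229.04068035 211.73610607] [-3.3 14.4] slot yaw -1.349 cam 1.111
scene0 [326.2651695  179.15999615] [-13.2   6.3] slot yaw -0.442 cam 0.204
e1_scene_raw [329.77400679 180.49115111] [-4.8 13.7] slot yaw -1.234 cam 0.996
```

```bash
python3 - <<'E'
from h import *
im=cv2.imread("pics/e1_scene_raw.png")
cv2.imwrite("pics/e1z.png",cv2.convertScaleAbs(cv2.resize(im[140:195,255:310],None,fx=10,fy=10,interpolation=2),alpha=2.2,beta=0))
a=np.array([-.0078,.002,-1]);tc=np.array([529.6,9.9,186.2])
for d in(0,15.3,21.3,83.3): print(d,proj("scene",tc+a*d), (proj("scene",tc+a*d)-[255,140]+.5)*10-.5)
E
```

```text
0 [[279.23148102 163.57852226]] [[246.81481017 240.28522264]]
15.3 [[279.16018207 167.14116701]] [[246.10182074 275.91167008]]
21.3 [[279.13267721 168.51552195]] [[245.8267721  289.65521953]]
83.3 [[278.862573   182.01200995]] [[243.12573002 424.62009953]]
```

View pics/e1z.png

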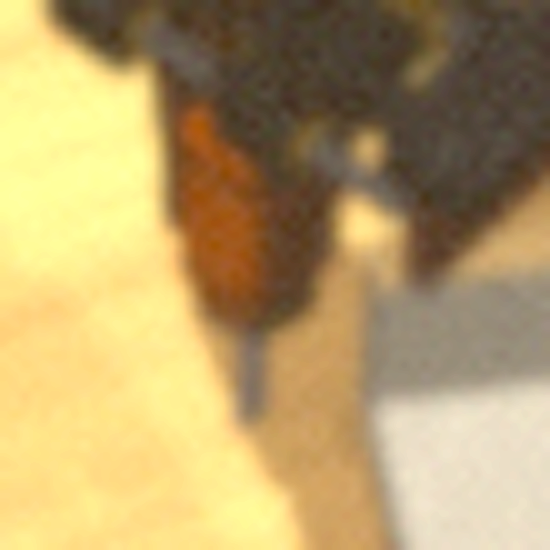

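```bash
python3 - <<'E'
import cv2,numpy as np
t=[]
for n in("c3","r2","r3","e1"):
    im=cv2.imread(f"pics/{n}_scene_raw.png")[172:194,314:340]
    t.append(cv2.convertScaleAbs(cv2.resize(im,None,fx=15,fy=15,interpolation=2),alpha=2.4 if n!="e1" else 1.8,beta=0))
cv2.imwrite("pics/cmp.png",np.vstack([np.hstack(t[:2]),np.hstack(t[2:])])[:600])
E
```

```text
(no output)
```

View pics/cmp.png

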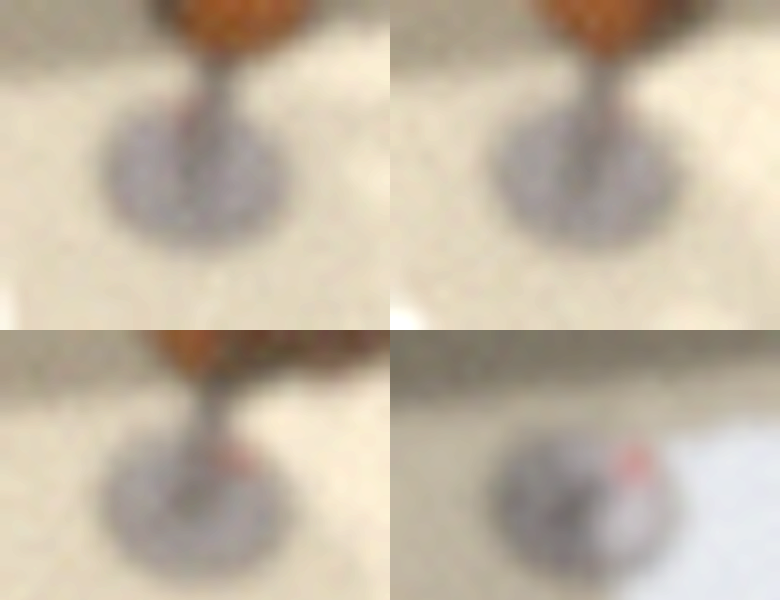

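move_arm(
  rows=[
    [2, 40, 0, -0.03, 1],
    [4, 80, 0, -0.07, 1],
    [6, 120, 0, -0.11, 1],
    [7.6, 149.8, 0, -0.146, 1],
    [7.6, 149.8, -15, -0.146, 1],
    [7.6, 149.8, -35, -0.146, 1],
    [7.6, 149.8, -55, -0.146, 1],
    [7.6, 149.8, -66, -0.146, 1],
    [7.6, 149.8, -66, -0.146, 1],
  ],
)

```text
t: 19.77
ee_pos: [536.4, 159.6, 119.1]
orientation: [0.975, 1.35, -0.981]
ft_force: [0.1, 0.3, -0.7]
width: 23.9
```

```bash
python3 look.py g1 scene,300,150,60,60,10; python3 - <<'E'
import cv2
im=cv2.imread(f"pics/g1_scene.png");cv2.imwrite(f"pics/g1b.png",cv2.convertScaleAbs(im,alpha=2,beta=0))
E
```

```text
19.825 [537.07 159.79 119.93] jawyaw 0.3111 tilt [-0.0082  0.0029] F [-0.2 -0.9 -0.9] M [ 0.06 -0.15  0.  ] w 23.5 q6 -0.05
```

View pics/g1b.png

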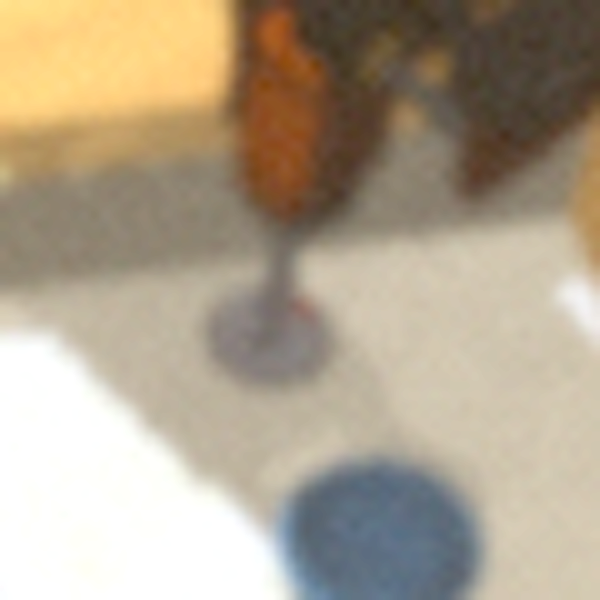

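move_arm(
  rows=[
    [0, 0, -4, 0, 1],
    [0, 0, -8, 0, 1],
    [0, 0, -10, 0, 1],
    [0, 0, -11, 0, 1],
    [0, 0, -12, 0, 1],
  ],
)

```text
t: 20.45
ee_pos: [537.1, 159.8, 107.9]
orientation: [0.976, 1.349, -0.98]
ft_force: [-0.4, -0.1, -2.2]
width: 23.8
```

move_arm(
  rows=[
    [0, 0, -1, 0, 1],
    [0, 0, -2, 0, 1],
  ],
)

```text
t: 20.7
ee_pos: [537.2, 159.8, 105.9]
orientation: [0.976, 1.349, -0.98]
ft_force: [0.8, 0.6, -1.7]
width: 24.2
```

move_arm(
  rows=[
    [0, 0, -1, 0, 1],
    [0, 0, -2, 0, 1],
  ],
)

```text
t: 20.95
ee_pos: [537.2, 159.8, 103.9]
orientation: [0.976, 1.349, -0.98]
ft_force: [0.0, -0.9, -1.0]
width: 24.1
```

move_arm(
  rows=[
    [0, 0, -0.7, 0, 1],
    [0, 0, -1.4, 0, 1],
  ],
)

```text
t: 21.2
ee_pos: [537.2, 159.8, 102.4]
orientation: [0.976, 1.349, -0.98]
ft_force: [-0.5, -0.0, -2.1]
width: 24.1
```

move_arm(
  rows=[
    [0, 0, -0.6, 0, 1],
    [0, 0, -1.0, 0, 1],
  ],
)

```text
t: 21.45
ee_pos: [537.3, 159.9, 101.9]
orientation: [0.976, 1.349, -0.98]
ft_force: [-2.0, -0.4, 6.6]
width: 24.2
```

Now the tip touches the slot bottom (tip about 19 mm, +7 N). Turning on.

move_arm(
  rows=[
    [0, 0, 0.3, -0.07, 1],
    [0, 0, 0.3, -0.14, 1],
    [0, 0, 0.3, -0.21, 1],
    [0, 0, 0.3, -0.28, 1],
  ],
)

```text
t: 21.95
ee_pos: [536.5, 159.7, 102.2]
orientation: [1.187, 1.232, -1.192]
ft_force: [-1.7, -0.5, 1.7]
width: 23.8
```

```bash
python3 look.py g2 scene,300,150,60,60,10
```

```text
22.0 [536.45 159.72 102.14] jawyaw 0.0263 tilt [-0.0083  0.0047] F [-3.5 -0.9  0.7] M [-0.05  0.56  0.1 ] w 23.9 q6 0.232
```

move_arm(
  rows=[
    [0, 0, 0, -0.07, 1],
    [0, 0, 0, -0.14, 1],
    [0, 0, 0, -0.21, 1],
  ],
)

```text
t: 22.38
ee_pos: [536.2, 159.7, 102.2]
orientation: [1.344, 1.126, -1.348]
ft_force: [-1.3, 0.3, 1.5]
width: 23.8
```

```bash
python3 look.py g3 scene,300,150,60,60,10; python3 - <<'E'
import cv2,numpy as np
t=[]
for n in("e1","g1","g2","g3"):
    im=cv2.imread(f"pics/{n}_scene_raw.png")[172:194,314:340]
    t.append(cv2.convertScaleAbs(cv2.resize(im,None,fx=13,fy=13,interpolation=2),alpha=2.4 if n!="e1" else 1.8,beta=0))
cv2.imwrite("pics/cmp2.png",np.vstack([np.hstack(t[:2]),np.hstack(t[2:])]))
E
```

```text
22.425 [536.17 159.68 102.15] jawyaw -0.1873 tilt [-0.0077  0.0062] F [-1.5  0.1  1.1] M [-0.05  0.37  0.17] w 24.1 q6 0.443
```

View pics/cmp2.png

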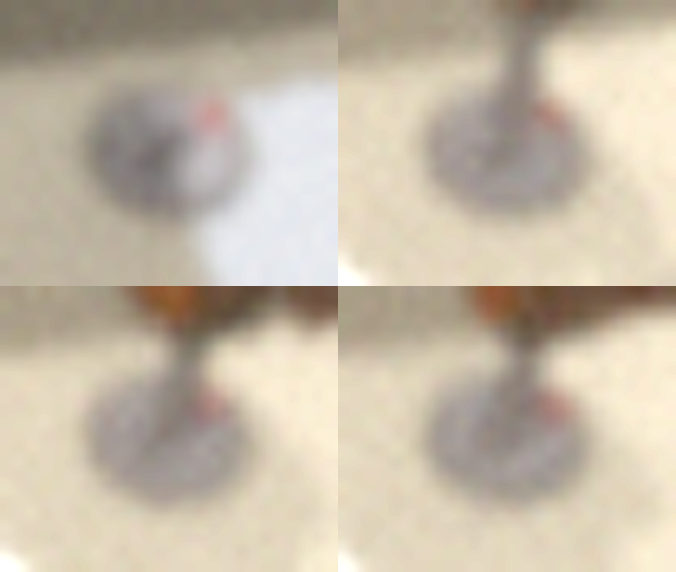

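move_arm(
  rows=[
    [0, 0, 0, -0.06, 1],
    [0, 0, 0, -0.12, 1],
    [0, 0, 0, -0.18, 1],
  ],
)

```text
t: 22.8
ee_pos: [536.0, 159.7, 102.2]
orientation: [1.475, 1.023, -1.478]
ft_force: [-1.1, -0.6, 1.3]
width: 23.8
```

```bash
python3 look.py g4 scene,300,150,60,60,10
```

```text
22.85 [536.03 159.69 102.19] jawyaw -0.3694 tilt [-0.0066  0.0074] F [-1.8 -0.7  1.1] M [0.02 0.3  0.14] w 24.4 q6 0.624
```

move_arm(
  rows=[
    [0, 0, 0, -0.05, 1],
    [0, 0, 0, -0.1, 1],
  ],
)

```text
t: 23.1
ee_pos: [535.9, 159.7, 102.2]
orientation: [1.547, 0.961, -1.549]
ft_force: [-1.5, 1.2, 1.7]
width: 23.8
```

```bash
python3 look.py g5 scene,300,150,60,60,10; python3 - <<'E'
import cv2,numpy as np
t=[]
for n in("e1","g3","g4","g5"):
    im=cv2.imread(f"pics/{n}_scene_raw.png")[172:194,314:340]
    t.append(cv2.convertScaleAbs(cv2.resize(im,None,fx=13,fy=13,interpolation=2),alpha=2.4 if n!="e1" else 1.8,beta=0))
cv2.imwrite("pics/cmp3.png",np.vstack([np.hstack(t[:2]),np.hstack(t[2:])]))
E
```

```text
23.15 [535.9  159.71 102.16] jawyaw -0.4702 tilt [-0.006  0.008] F [-1.4 -0.   0.3] M [0.05 0.22 0.21] w 23.8 q6 0.724
```

View pics/cmp3.png

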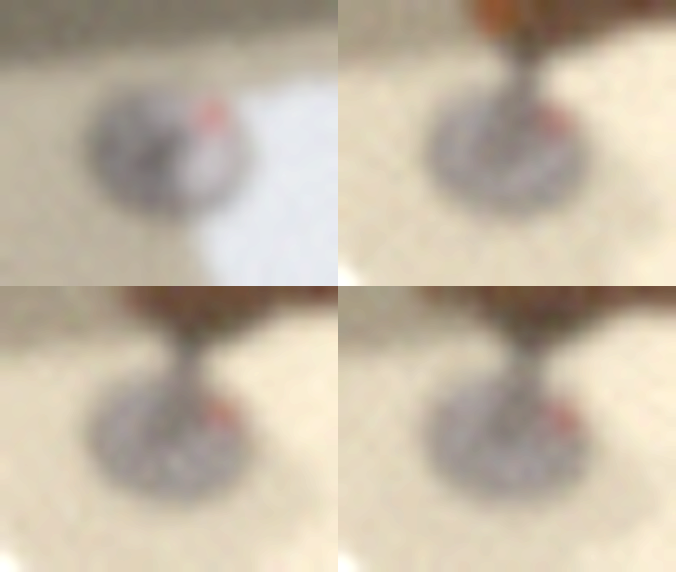

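```bash
cat > red.py <<'E'
from h import *
import sys
def red(f,n="scene"):
    im=cv2.imread(f"pics/{f}.png").astype(float)
    q={"top":np.array([535.7,158.5]),"scene":np.array([537.6,160.7])}[n]
    # search on rim radius 14.5: redness profile along angle
    th=np.linspace(-0.6,2.6,161); best=[]
    k=np.zeros(161)
    S=(im[:,:,2]-0.5*(im[:,:,1]+im[:,:,0]))/(im.sum(2)/3+5)
    for r in(12,13.5,15,16.5):
        # cam angle a: -x dir = board yaw -0.238 - a + pi
        y=-0.238-th+np.pi
        P=np.c_[q[0]+r*np.cos(y),q[1]+r*np.sin(y),np.full(161,26)]
        uv=proj(n,P).astype(np.float32)
        k+=cv2.remap(S.astype(np.float32),uv[:,:1],uv[:,1:],cv2.INTER_CUBIC).ravel()
    k-=np.median(k);w=np.clip(k-.5*k.max(),0,None)
    i=k.argmax();m=abs(th-th[i])<.6;return round(float((w*th*m).sum()/(w*m).sum()),3),round(float(k.max()),2)
if __name__=="__main__":
    for f in sys.argv[1:]: print(f,red(f,"top" if "top" in f else "scene"))
E
python3 red.py scene0 top0 d1_top_raw c3_scene_raw r2_scene_raw r3_scene_raw e1_scene_raw e1_top_raw g1_scene_raw g2_scene_raw g3_scene_raw g4_scene_raw g5_scene_raw
```

```text
scene0 (0.204, 0.85)
top0 (0.204, 2.01)
d1_top_raw (0.219, 1.9)
c3_scene_raw (0.134, 0.44)
r2_scene_raw (0.604, 0.29)
r3_scene_raw (0.844, 0.58)
e1_scene_raw (0.991, 0.69)
e1_top_raw (1.107, 1.63)
g1_scene_raw (0.974, 0.63)
g2_scene_raw (0.99, 0.61)
g3_scene_raw (1.1, 0.67)
g4_scene_raw (1.235, 0.77)
g5_scene_raw (1.361, 0.72)
```

move_arm(
  rows=[
    [0, 0, 0, -0.04, 1],
    [0, 0, 0, -0.08, 1],
  ],
)

```text
t: 23.4
ee_pos: [535.8, 159.8, 102.2]
orientation: [1.603, 0.909, -1.604]
ft_force: [-1.5, 1.5, 0.6]
width: 24.1
```

```bash
python3 look.py g6 scene,300,150,60,60,10; python3 red.py g6_scene_raw
```

```text
23.45 [535.78 159.83 102.18] jawyaw -0.5499 tilt [-0.0056  0.0086] F [-1.8  0.6  0.7] M [0.15 0.39 0.33] w 23.8 q6 0.804
g6_scene_raw (1.355, 0.79)
```

The moment rose to 0.33 N m and the cam angle did not change, so the cam is at its stop. I'll unload, lift and check.

move_arm(
  rows=[
    [0, 0, 0, 0.04, 1],
    [0, 0, 0, 0.08, 1],
    [0, 0, 4, 0.08, 1],
    [0, 0, 9, 0.08, 1],
    [0, 0, 20, 0.08, 1],
    [0, 0, 40, 0.08, 1],
    [0, 0, 70, 0.08, 1],
    [0, 0, 85, 0.08, 1],
    [0, -20, 85, 0.2, 1],
    [0, -50, 85, 0.35, 1],
    [-2, -85, 85, 0.5, 1],
    [-5, -120, 85, 0.65, 1],
  ],
)

```text
t: 24.95
ee_pos: [530.6, 38.9, 187.4]
orientation: [1.13, 1.267, -1.136]
ft_force: [-1.1, -0.1, -2.5]
width: 23.7
```

move_arm(
  rows=[
    [-3, -40, 0, 0.15, 1],
    [-6, -80, 0, 0.3, 1],
    [-9, -120, 0, 0.45, 1],
    [-12, -120, 0, 0.6, 1],
    [-12, -120, 0, 0.75, 1],
    [-12, -120, 0, 0.75, 1],
    [-12, -120, 0, 0.75, 1],
  ],
)

```text
t: 25.82
ee_pos: [518.6, -81.0, 187.5]
orientation: [0.557, 1.504, -0.568]
ft_force: [-1.0, 0.1, -1.0]
width: 24.0
```

```bash
python3 look.py k1 scene,230,110,120,96,6 top,190,160,90,90,6;python3 red.py k1_scene_raw k1_top_raw; python3 - <<'E'
import cv2
for n in("scene","top"):
  im=cv2.imread(f"pics/k1_{n}.png");cv2.imwrite(f"pics/k1b_{n}.png",cv2.convertScaleAbs(im,alpha=1.7,beta=0))
E
```

```text
25.925 [518.64 -80.95 187.47] jawyaw 0.8539 tilt [-0.0092 -0.0039] F [-0.1  0.  -2. ] M [-0.02 -0.11 -0.  ] w 24.1 q6 -1.024
k1_scene_raw (1.288, 0.65)
k1_top_raw (1.509, 2.62)
```

View pics/k1b_scene.png

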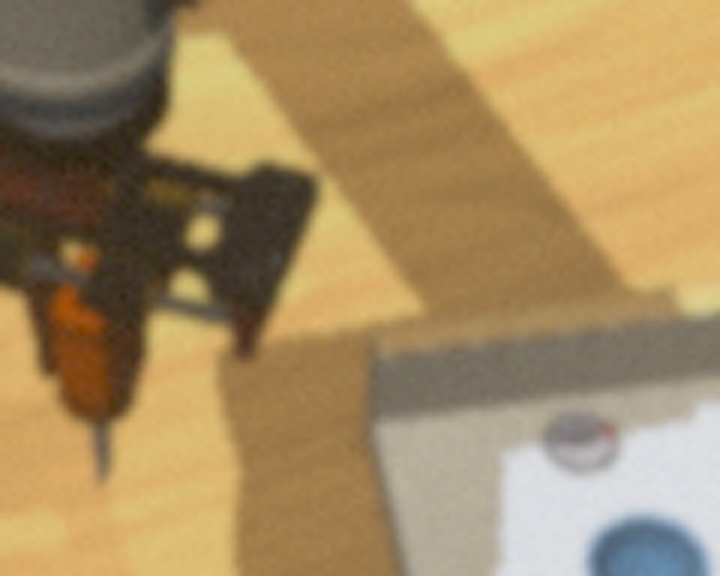

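View pics/k1b_top.png

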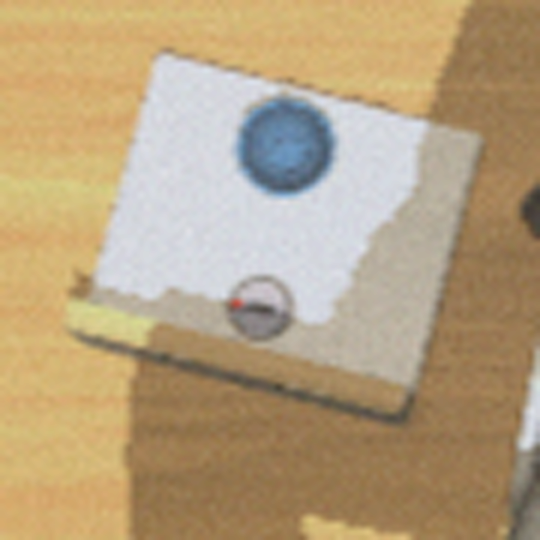

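```bash
python3 - <<'E'
from h import *
im=cv2.imread("pics/k1_scene_raw.png")
cv2.imwrite("pics/k1z.png",cv2.convertScaleAbs(cv2.resize(im[145:200,220:275],None,fx=10,fy=10,interpolation=2),alpha=2.2,beta=0))
a=np.array([-.0092,-.0039,-1]);tc=np.array([518.64,-80.95,187.47])
for d in(0,15.3,21.3,40,60,83.3): print(d,proj("scene",tc+a*d), (proj("scene",tc+a*d)-[220,145]+.5)*10-.5)
g=im.astype(float).mean(2)
for r in range(180,193): 
    v=g[r,238:256]; b=np.median(v); w=np.clip(b-v-6,0,None); print(r,(w*np.arange(238,256)).sum()/max(w.sum(),1e-6))
E
```

```text
0 [[244.73185587 171.03970649]] [[251.81855868 264.89706492]]
15.3 [[245.03512737 174.56888222]] [[254.85127372 300.18882217]]
21.3 [[245.15209376 175.93002208]] [[256.02093758 313.80022079]]
40 [[245.50975907 180.09217953]] [[259.59759074 355.42179529]]
60 [[245.8811478  184.41403658]] [[263.31147803 398.64036585]]
83.3 [[246.29995954 189.28775603]] [[267.49959542 447.37756027]]
180 245.95333333333335
181 246.2320610687023
182 246.37499999999994
183 246.45656565656563
184 246.49107142857144
185 246.52970297029705
186 246.68229166666666
187 246.77272727272722
188 246.6713286713287
189 246.4722222222222
190 246.4268292682927
191 246.0
192 0.0
```

View pics/k1z.png

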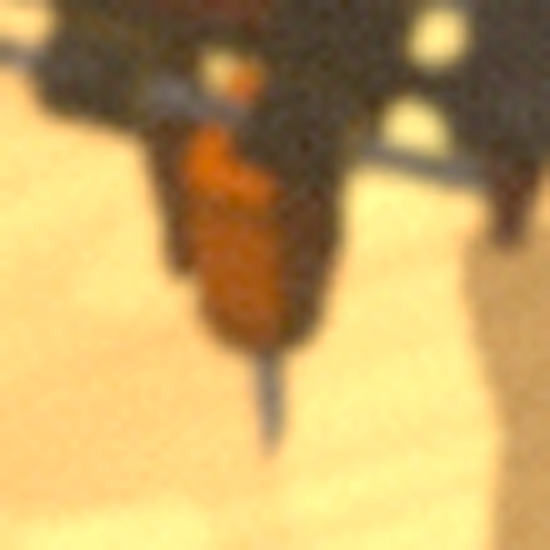

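move_arm(
  rows=[
    [-3, -30, 0, 0.15, 1],
    [-6, -60, 0, 0.3, 1],
    [-9, -90, 0, 0.45, 1],
    [-12, -120, 0, 0.6, 1],
    [-12.7, -144.3, 0, 0.733, 1],
    [-12.7, -144.3, 0, 0.733, 1],
    [-12.7, -144.3, 0, 0.733, 1],
    [-12.7, -144.3, 0, 0.733, 1],
  ],
)

```text
t: 26.92
ee_pos: [505.9, -224.3, 187.4]
orientation: [-0.019, 1.575, 0.005]
ft_force: [0.0, 0.1, -1.0]
width: 24.1
```

```bash
python3 look.py s1 scene,160,150,80,80,7; python3 - <<'E'
from h import *
im=cv2.imread("pics/s1_scene.png");cv2.imwrite("pics/s1b.png",cv2.convertScaleAbs(im,alpha=2,beta=0))
print((proj("scene",[[505.9,-225.4,103],[505.5,-225,64],[505.9,-225.4,168]])-[160,150]+.5)*7-.5)
E
```

```text
26.975 [ 505.99 -224.37  187.45] jawyaw 1.5869 tilt [-0.0044 -0.0089] F [ 0.3 -0.4 -1.3] M [ 0.07 -0.15  0.03] w 23.7 q6 -2.013
[[240.19714638 377.03494258]
 [256.81829747 429.35541078]
 [211.44313812 280.59163049]]
```

View pics/s1b.png

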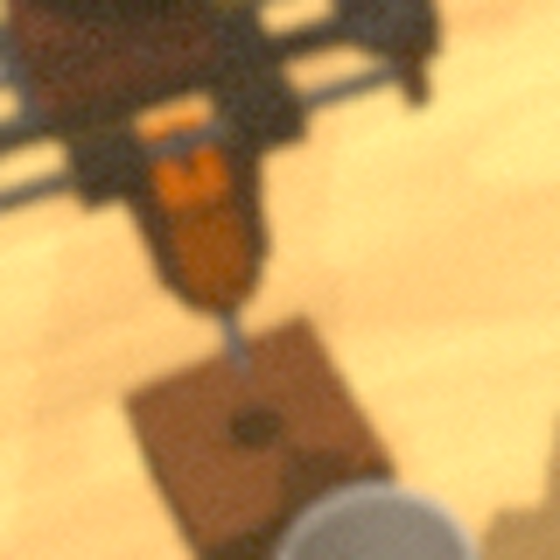

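The hole at (256,428) and the tip at (240,372) match the prediction. Lowering.

move_arm(
  rows=[
    [-0.3, -0.7, -20, 0, 1],
    [-0.3, -0.7, -40, 0, 1],
    [-0.3, -0.7, -55, 0, 1],
    [-0.3, -0.7, -70, 0, 1],
    [-0.3, -0.7, -82, 0, 1],
    [-0.3, -0.7, -92, 0, 1],
    [-0.3, -0.7, -97, 0, 1],
    [-0.3, -0.7, -99, 0, 1],
    [-0.3, -0.7, -99, 0, 1],
  ],
)

```text
t: 28.1
ee_pos: [505.8, -225.2, 88.6]
orientation: [-0.02, 1.575, 0.005]
ft_force: [-0.3, 0.6, -0.9]
width: 24.1
```

move_arm(
  rows=[
    [0, 0, -1, 0, 1],
    [0, 0, -2, 0, 1],
    [0, 0, -3, 0, 1],
  ],
)

```text
t: 28.48
ee_pos: [505.9, -225.2, 85.7]
orientation: [-0.02, 1.575, 0.005]
ft_force: [0.9, 1.2, -1.1]
width: 23.7
```

move_arm(
  rows=[
    [0, 0, -0.6, 0, 1],
    [0, 0, -1.2, 0, 1],
  ],
)

```text
t: 28.72
ee_pos: [505.9, -225.2, 85.3]
orientation: [-0.02, 1.575, 0.005]
ft_force: [-3.0, 2.4, 13.1]
width: 23.6
```

It is seated at the original height (85.3) with 13 N upward. Releasing.

move_arm(
  rows=[
    [0, 0, 0.4, 0, 1],
    [0, 0, 0.4, 0, 0.3],
    [0, 0, 0.4, 0, 0],
    [0, 0, 0.4, 0, -0.3],
    [0, 0, 0.4, 0, -0.5],
    [0, 0, 0.4, 0, -0.5],
    [0, 0, 0.4, 0, -0.5],
  ],
)

```text
t: 29.6
ee_pos: [505.9, -225.2, 85.7]
orientation: [-0.02, 1.575, 0.005]
ft_force: [-0.2, 0.7, -0.3]
width: 65.9
```

move_arm(
  rows=[
    [0, 0, 15, 0, -0.5],
    [0, 0, 40, 0, -0.5],
    [0, 0, 80, 0, -0.5],
    [0, 0, 130, 0, -0.5],
    [-30, 0, 160, 0, -0.5],
    [-70, 40, 160, 0, -0.5],
    [-100, 90, 160, 0, -0.5],
    [-100, 140, 160, 0, -0.5],
    [-100, 180, 160, 0, -0.5],
    [-100, 180, 160, 0, -0.5],
    [-100, 180, 160, 0, -0.5],
    [-100, 180, 160, 0, -0.5],
  ],
)

```text
t: 31.1
ee_pos: [406.1, -46.1, 245.9]
orientation: [-0.019, 1.575, 0.004]
ft_force: [0.0, -0.2, -0.2]
width: 66.3
```

```bash
python3 look.py f1 scene,160,150,80,80,7 top,300,165,80,80,7; python3 red.py f1_scene_raw f1_top_raw;  python3 - <<'E'
from h import *
out=[]
for n,o in(("scene","scene0"),("top","top0")):
  a=cv2.imread(f"pics/f1_{n}_raw.png");b=cv2.imread(f"pics/{o}.png")
  if n=="scene": r=[(280,140,90,90),(160,180,80,80)]
  else: r=[(190,160,90,90),(310,170,60,80)]
  for i,(x,y,w,h) in enumerate(r):
    s=[cv2.convertScaleAbs(cv2.resize(q[y:y+h,x:x+w],(390,390 if w==h else 520),interpolation=2),alpha=1.8) for q in(b,a)]
    cv2.imwrite(f"pics/f1c_{n}{i}.png",np.hstack(s))
cv2.imwrite("pics/f1full.png",cv2.convertScaleAbs(cv2.imread("pics/f1_top_raw.png"),alpha=1.6))
E
```

```text
31.2 [405.96 -46.04 245.68] jawyaw 1.5852 tilt [-0.0041 -0.0092] F [-0.5 -0.5 -0. ] M [ 0.1  -0.13 -0.  ] w 65.9 q6 -1.714
f1_scene_raw (1.321, 0.85)
f1_top_raw (1.51, 2.54)
```

View pics/f1c_scene1.png

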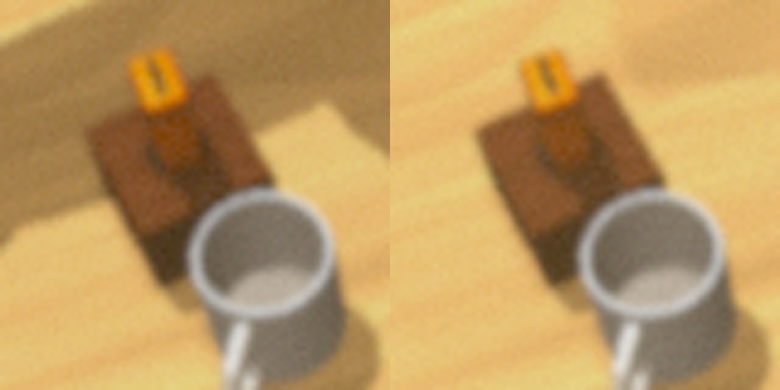

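View pics/f1c_scene0.png

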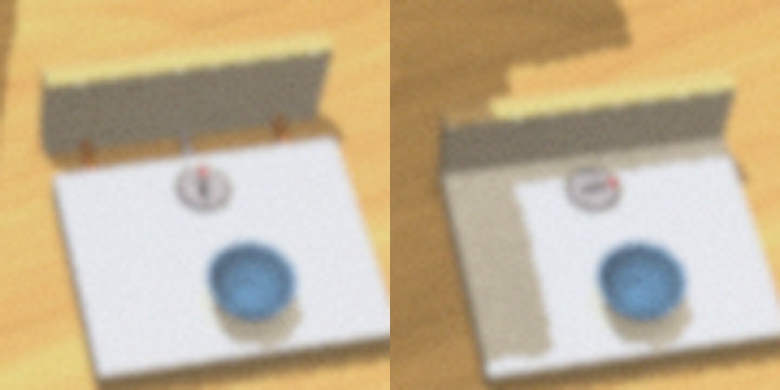

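View pics/f1c_top0.png

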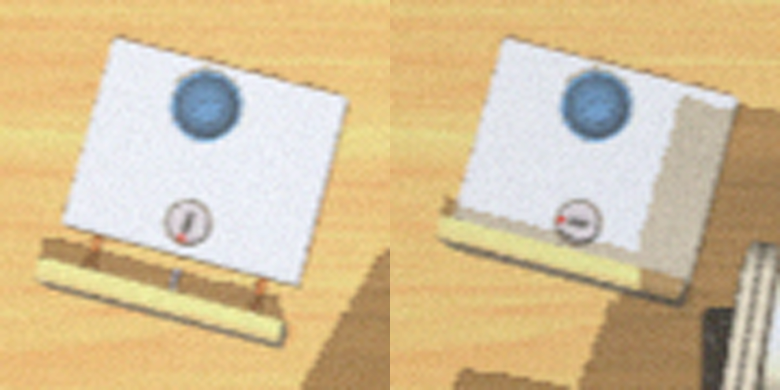

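View pics/f1full.png

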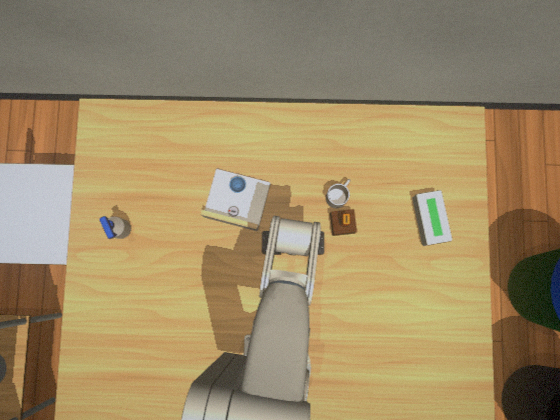

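```bash
python3 -c "
from workcell import ctrl
print(ctrl.close_job())"
```

```text
the job is handed in; nothing more can be done
None
```

The joint is closed and handed in at about 31 s. The panel is in, the cam is turned to its stop, and the screwdriver is back in its stand.

- **Panel:** I pushed it along its dowels with the closed fingers until it stopped hard. It moved only 0.1 mm while the force rose to about 13 N. In the last top image it has travelled about 34 mm in total, against a first estimate of the gap of 34 to 36 mm. No gap shows in either view, but I did not measure the remaining gap finer than about 2 mm.
- **Cam:** The first turn fell short, because the cam lagged the gripper by about 0.4 rad. I never found out why. The image check read only about 1.0 to 1.1 rad, so I put the blade back in the slot and turned on. The moment then rose to 0.33 N m with no further movement, which I took as the stop.
- **Cam angle:** The two cameras disagree on the final angle: 1.32 rad from the scene camera and 1.51 rad from the top one. The mean is about 1.4 rad, beyond the 1.2 rad at which the panel is tight.
- **Screwdriver:** It seated at its original height, with the tool at z = 85.3 mm and 13 N upward before release. It looks upright as before in the last scene image.
- **Other items:** The mug and dish look unmoved in before-and-after close-ups. I checked the spray bottle and tissue box only by eye in the full top view. The gripper ended clear of everything.

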